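# Assemble a dielectric-resonator test cavity

## Robot

A 6-joint arm with a two-finger parallel gripper is mounted at the origin on a cart in front of the work surface, level with it; the furniture and walls round the work are solid. World frame = base frame: x ahead of the robot, y to its left, z up, the work surface at z = 0. Lengths are in m, angles in degrees, forces in N, time in s.
With the tool pointing down it reaches from about 0.4 to 0.825 m from the base axis. Payload 7 kg.
Tool frame: the origin (TCP) lies on the centre line of the jaws, within the pads' length; the fingertips stand 8 mm ahead of it and the grasp point (between the pads) lies 11 mm behind it; z points along the fingers, y is the line along which they close (so a half turn about z gives the same grasp; the last joint's range is limited). The gripper opens to 88 mm and grips with 3 to 60 N. Pads are 19 mm wide; open, the fingers measure 130 mm over their backs; the gripper's body (78 mm by 193 mm) begins 47 mm behind the grasp point.
Start: joints at [92.424, 20.546, 0.682, 0, -70.136, -16.507], TCP at [0.164, 0.655, 0.208] pointing down, gripper open.
Joint ranges: [-176.03, 176.03], [-82.01, 121.73], [-58.28, 71.71], [-173.87, 95.51], [-174.79, -0.11], [-173.66, 173.66]. Speed limits (degrees/s): [136.94, 136.94, 172.46, 180, 180, 180].

## Interface

Orientations are given as [roll, pitch, yaw] about the fixed x, y, z axes, in that order (R = Rz(yaw) Ry(pitch) Rx(roll)).
In Python, from plant import r gives the robot as it stands.
- The arm moves only by the tool carry_out, never from a script. Its argument "targets" is a list of rows, each a list of 6 numbers: the shift along the tool's x, y, z scaled (see below), then the turn, a rotation vector about the tool's x, y, z scaled (see below). A call has 1 to 5 rows; each row shifts and turns the commanded pose from where the row before left it, along the tool's axes as they then stand; what a row does not reach is not made up. The controller multiplies each number of a shift by 0.5 m and each number of a turn by 60 degrees. A row lasts 1/8 s, in which the tool goes at most 62.5 mm and 10.7 degrees, less where a joint would pass 70% of its speed; a pose out of reach is approached as far as the arm can. A call with a number of a shift or a turn outside -1 to 1 is refused whole. A call with a gripper value outside its range is refused whole. "hand" is the opening, from 0 (shut) to 1 (fully open), set as the call begins (left out, the last holds). The fingers move at their own pace and stop on an object; "squeeze" is the grip in N (left out, the last holds). Time passes only in rows, so rows that do not move let the fingers close. It gives the time, the measured TCP pose, the force, the opening and the grip force at its end, in the units of the state.
- r.get_state(): the state, without advancing time (a new reading comes with each control period).
- r.capture(name): name is "side" or "top" or "wrist"; returns the picture (480x640x3 uint8, red, green, blue); there is no depth.
- r.camera_info(name): a dict with "K" (3x3 intrinsics, pixels), "eye" and "attitude" of the camera in the world. Camera axes: x right, y down, z forward; pixel columns grow to the right and rows downward; lengths in m; the calibration is good to about 2 mm. A picture is of the moment at which its call begins: read the wrist's pose just before it. camera_info takes no time and is no camera call; for the wrist camera it gives the pose at the moment of the call.
- r.close_job(): hands the job in; it is judged then, once.
The state is a dict: "time_s": time; "joints": joint angles; "qd": joint speeds; "joint_torque": joint torques, N m; "tcp_pos": TCP position; "eef_rot": TCP orientation; "contact_force": force on the tool from outside, world axes, zero at the start; "moment": the same for the moment, N m; "gripper_width": finger opening in m; "gripper_force": force on a finger pad.
Only numpy, scipy, OpenCV 4.12 (cv2) and the standard library are available. Lean on these libraries where they do the work, as an engineer would, in place of code of your own. Each camera call takes 0.05 s, during which the arm holds its last target. There are 200 camera calls.

## Task

Build up the resonator test cavity on its square metal base, in this order: slip the white support tube over the base's centre pin, then the larger of the two dark ceramic discs on top of it, then lower the round metal cavity wall over both so that it stands on the base around the raised boss, and last close it with the lid, knob up. Each part must sit fully down and level on the one below; leave the smaller disc where it lies.

Things in the scene. Friction and masses are not known exactly. Their poses are not given: they have to be found in the camera images.
- cavity_base: Target: fixed aluminium block 94 x 94 mm, top face 20 mm above the bench, brass ports on its +y and -y sides (11 mm long). On top, centred: steel boss 52 mm diameter, top at 26 mm, bevelled edge; in it a white pin, 9 mm diameter, up to 64 mm above the bench, its last 6 mm tapered. Origin: centre of the underside, on the pin's axis; z up, x and y along the sides.
- pin_tip (a point): Top of the base's centre pin, 64 mm above the base's underside; the top of the boss (seat of the support tube) is 38 mm below it, the top face of the block (seat of the cavity wall) 44 mm below it.
- support_tube: Loose white ceramic tube standing upright, 28 mm outer diameter, bore 14 mm right through, 24 mm high, 35 g. Goes first, over the pin onto the boss. Origin: centre of the underside, z along the tube, up.
- large_puck: Loose dark ceramic disc lying flat, 42 mm diameter, 16 mm thick, bore 14 mm right through, about 80 g. Goes second: over the pin, onto the top of the support tube. Origin: centre of the underside, z up.
- small_puck: Loose dark ceramic disc lying flat, 28 mm diameter, 12 mm thick, bore 14 mm: the wrong one, to be left where it lies. Origin: centre of the underside, z up.
- cavity_wall: Loose aluminium tube standing upright, open at both ends, 66 mm outer and 58 mm inner diameter, 60 mm high, about 120 g. Goes third: over disc and support, around the boss, onto the top face of the block. Origin: centre of its lower end, z along the tube, up.
- cavity_lid: Loose aluminium lid, about 90 g, lying knob up: plate 66 mm diameter (5 to 11 mm above the origin); below it a bevelled spigot 51 mm diameter, 5 mm deep, for the wall's 58 mm bore; above it a brass nut and a black knurled knob, 18 mm diameter, 15 to 36 mm above the origin, to grip. Goes last, plate on the wall's rim. Origin: centre of the spigot's underside, z up.
Mind the look-alikes: they are no part of the job. What is shaped like the large_puck but green or red is not meant.

How it is judged (in metres and radians):
On the way, in this order (a step that is already met when the one before it is completed fails the run):
1. the support tube is over the pin and sits on the boss (z of support_tube in the frame of cavity_base between 0.023 and 0.029 m and horizontal distance between support_tube and cavity_base below 0.005 m and angle between support_tube's own z axis and vertical below 0.08 rad), for 0.2 s.
2. the larger disc is over the pin and sits on the support tube (z of large_puck in the frame of cavity_base between 0.047 and 0.053 m and horizontal distance between large_puck and cavity_base below 0.006 m and angle between large_puck's own z axis and vertical below 0.08 rad), for 0.2 s.
3. the cavity wall stands on the base around the boss (z of cavity_wall in the frame of cavity_base between 0.017 and 0.023 m and horizontal distance between cavity_wall and cavity_base below 0.006 m and angle between cavity_wall's own z axis and vertical below 0.08 rad), for 0.2 s.
4. the lid is seated on the wall, its spigot in the bore (z of cavity_lid in the frame of cavity_base between 0.072 and 0.078 m and horizontal distance between cavity_lid and cavity_base below 0.01 m and angle between cavity_lid's own z axis and vertical below 0.08 rad), for 0.2 s.
At the end, for the whole second after the job is handed in: Tube on the boss, larger disc on it, wall on the block round them, lid on the wall: each within 3 mm of seated height, tilted under 0.08 rad, centred on the pin within 5 mm (tube), 6 mm (disc, wall), 10 mm (lid), at rest; the smaller disc within 20 mm of where it lay (all of step 1 and all of step 2 and all of step 3 and all of step 4 and linear speed of each of support_tube, large_puck, cavity_wall, cavity_lid below 0.02 m/s and distance of small_puck from where it was at the start of the episode below 0.02 m); the robot touches nothing.
It fails at once if the smaller disc is moved (distance of small_puck from where it was at the start of the episode above 0.02 m).
It also fails if it takes over 128 s, if anything falls off the work surface, if the arm or the gripper's body presses on something with over 40 N, if the wrist force passes 120 N, or if a joint passes its speed limit or range.

## Working session

There is one attempt and no reset: what is moved stays moved. The work goes in short steps, Python scripts to look and compute and a tool call to move; the robot and the scene stay as the last step left them, time stands still between calls to the robot, and variables do not carry over. Pictures are saved under pics/ and viewed, at most 14 in all, crops included, and the job is handed in when it is done.

Besides the shell and the picture viewer there is one more tool, called after "Call:" as a command line: name --pt "numbers of a row" for each row, then --argument value for the rest. carry_out: Moves the arm, as the interface text tells. Its arguments: {"type":"object","properties":{"targets":{"type":"array","items":{"type":"array","items":{"type":"number","minimum":-1,"maximum":1}}},"hand":{"type":"number"},"squeeze":{"type":"number"}},"required":["targets"]}

```bash
mkdir -p pics; ls
python3 - <<'E'
from plant import r
import cv2,numpy as np
print(r.get_state())
for n in("top","side","wrist"):
    i=r.camera_info(n);print(n,i)
    cv2.imwrite(f"pics/{n}0.png",r.capture(n)[:,:,::-1])
E
```

```text
pics
{'time_s': 0.0, 'joints': array([ 9.24231800e+01,  2.05903283e+01,  6.33671524e-01, -2.13270294e-02,
       -7.01357460e+01, -1.65091426e+01]), 'qd': array([-0.11772785, -0.03769895, -0.02098772,  0.02347998,  0.051671  ,
       -0.04366868]), 'joint_torque': array([-2.25912394e-03, -5.82713306e+01,  2.93063807e+01,  6.99730530e+00,
        7.10398905e-03, -1.50167266e-04]), 'tcp_pos': array([0.16414862, 0.65419532, 0.20703063]), 'eef_rot': array([ 1.79905709e+02, -7.03834548e-03, -1.40932197e+01]), 'contact_force': array([ 0.48723324, -0.21667886, -0.25801783]), 'moment': array([ 0.00312155, -0.00680098,  0.00341414]), 'gripper_force': 0.0, 'gripper_width': 0.08773862520958833}
top {'K': array([[498.89277526,   0.        , 325.35029054],
       [  0.        , 498.89277526, 236.59486162],
       [  0.        ,   0.        ,   1.        ]]), 'eye': array([0.2974121 , 0.02152651, 1.00064   ]), 'attitude': array([-165.99106666,    0.35459385,  -95.68120707])}
side {'K': array([[467.37369157,   0.        , 323.24926652],
       [  0.        , 467.37369157, 237.44652353],
       [  0.        ,   0.        ,   1.        ]]), 'eye': array([ 0.0066054 , -0.72863714,  0.64820944]), 'attitude': array([-122.95247096,    1.24974139,  -33.76072415])}
wrist {'K': array([[340.8288658 ,   0.        , 315.89959456],
       [  0.        , 340.8288658 , 239.21888868],
       [  0.        ,   0.        ,   1.        ]]), 'eye': array([0.22886567, 0.63802196, 0.38408994]), 'attitude': array([ 1.65499177e+02, -1.12333170e-01, -1.04076904e+02])}
```

View pics/top0.png

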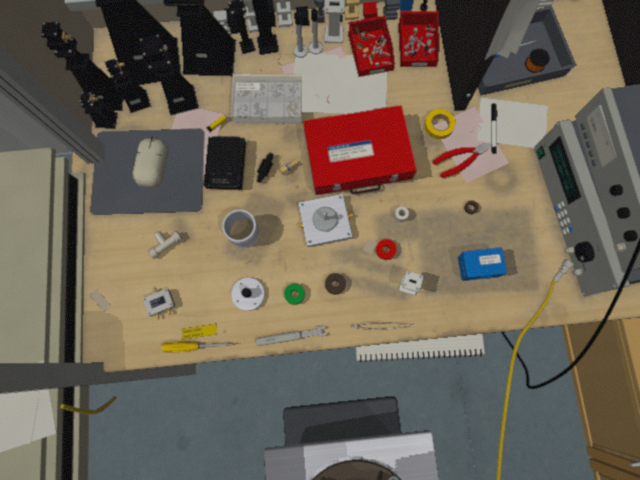

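View pics/side0.png

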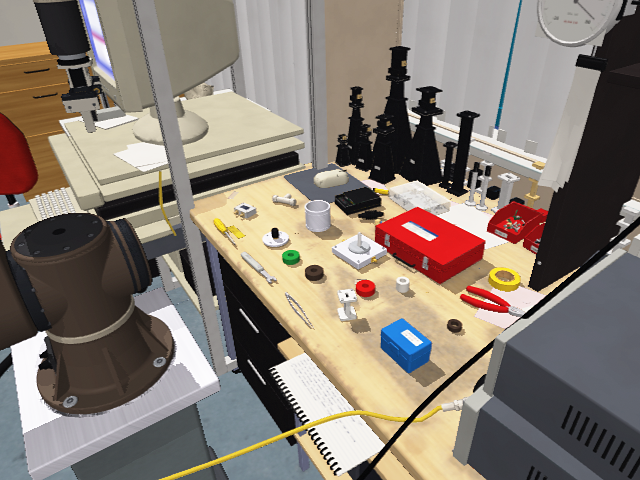

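The top view shows the base at (326,220), wall at (240,228) and lid at (248,293). The dark large disc is at (336,284), the white tube at (402,213) and the small disc at (472,207). The look-alikes are a green ring at (294,293), a red ring at (386,249), and the cable tie/white bracket at (411,282). By the description I choose dark (336,284), and I check it in a crop.

```bash
cat > h.py <<'E'
import cv2,numpy as np
from scipy.spatial.transform import Rotation as R
def ray(i,u,v):
    d=np.linalg.inv(i["K"])@[u,v,1]
    return R.from_euler("xyz",i["attitude"],degrees=True).apply(d)
def plane(i,u,v,z):
    d=ray(i,u,v);e=np.array(i["eye"]);return e+d*(z-e[2])/d[2]
def proj(i,p):
    q=i["K"]@R.from_euler("xyz",i["attitude"],degrees=True).inv().apply(np.array(p)-i["eye"]);return q[:2]/q[2]
def blob(m,u,v,rad=30):
    m=m.astype(np.uint8).copy();k=np.zeros_like(m);cv2.circle(k,(int(u),int(v)),rad,1,-1);m&=k
    n,l,s,c=cv2.connectedComponentsWithStats(m);j=1+np.argmax(s[1:,4]);return l==j,s[j],c[j]
E
python3 - <<'E'
from h import *
from plant import r
i=r.camera_info("top")
im=cv2.imread("pics/top0.png")
for n,u,v,z in [("base",326,220,.02),("wall",240,228,.06),("lid",248,293,.011),("puck",336,284,.016),("tube",402,213,.024),("small",472,207,.012),("green",294,293,.016),("red",386,249,.016)]:
    print(n,plane(i,u,v,z).round(3))
c=im[180:320,210:490];cv2.imwrite("pics/c1.png",cv2.resize(c,(800,400),interpolation=cv2.INTER_CUBIC))
E
```

```text
base [ 0.576 -0.001  0.02 ]
wall [0.566 0.168 0.06 ]
lid [0.444 0.168 0.011]
puck [ 0.444 -0.008  0.016]
tube [ 0.574 -0.157  0.024]
small [ 0.576 -0.305  0.012]
green [0.434 0.076 0.016]
red [ 0.504 -0.116  0.016]
```

View pics/c1.png

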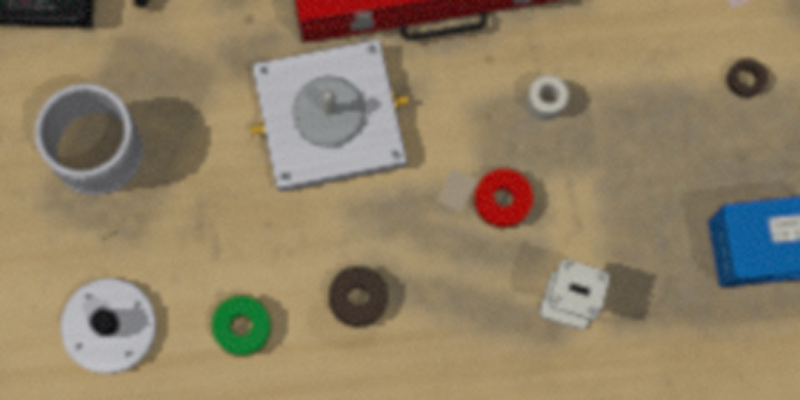

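Crop: the dark-brown large disc is at (358,296), clearly distinct from green (241,325), red (504,197) and the small disc (747,77). An upright post seems to stand near the front-left corner of the bench, between the start pose and the work. I'll locate it before moving.

Run:
```python
from h import *
s=cv2.imread("pics/side0.png");t=cv2.imread("pics/top0.png");w=cv2.imread("pics/wrist0.png")
o=np.zeros((600,800,3),np.uint8)
o[:480,:160]=s[:,100:260]
o[:240,170:490]=cv2.resize(w,(320,240))
o[250:590,170:790]=cv2.resize(t[230:400,0:310],(620,340))
o[:240,500:800]=cv2.resize(t[60:180,0:150],(300,240))
cv2.imwrite("pics/c2.png",o)
```

```text
(no output)
```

View pics/c2.png

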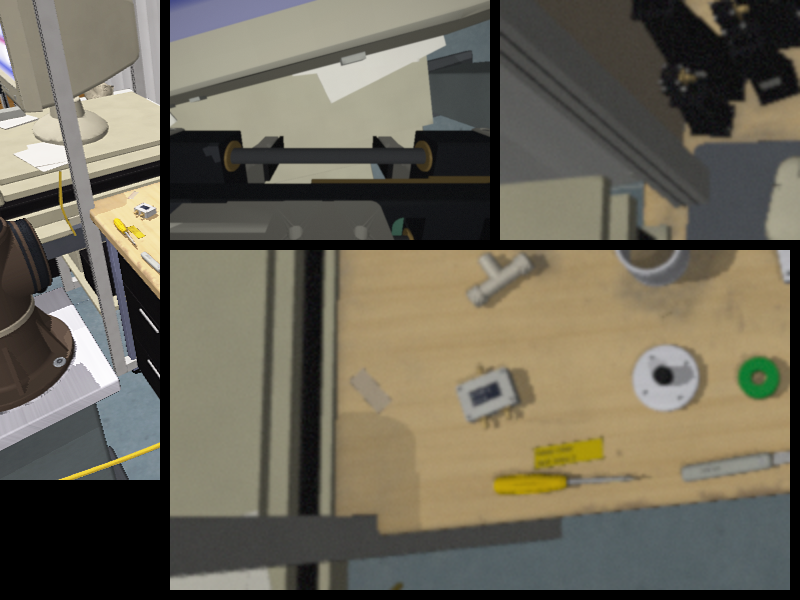

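Run:
```python
from h import *
from plant import r
t=r.camera_info("top");s=r.camera_info("side")
def bear(i,a,b):
    n=np.cross(ray(i,*a),ray(i,*b)); # contains vertical => n horizontal
    print("n",(n/np.linalg.norm(n)).round(3)); d=ray(i,*b); return d[:2]/np.hypot(*d[:2])
for (sa,sb) in [((140,0),(213,350)),((158,0),(225,350))]:
  for (ta,tb) in [((10,363),(90,363)),((10,385),(100,380))]:
    d1=bear(s,sa,sb);d2=bear(t,ta,tb)
    k=np.linalg.solve(np.c_[d1,-d2],t["eye"][:2]-s["eye"][:2]);print((s["eye"][:2]+k[0]*d1).round(3))
for p in [(195,375),(195,366)]: print(plane(t,*p,-.75).round(3),plane(t,*p,-.6).round(3))
```

```text
n [-0.969  0.247  0.002]
n [-0.995  0.099  0.004]
[0.355 0.653]
n [-0.969  0.247  0.002]
n [-0.999  0.045  0.012]
[0.306 0.456]
n [-0.961  0.277  0.001]
n [-0.995  0.099  0.004]
[0.333 0.406]
n [-0.961  0.277  0.001]
n [-0.999  0.045  0.012]
[0.303 0.302]
[ 0.297  0.476 -0.75 ] [ 0.297  0.437 -0.6  ]
[ 0.326  0.475 -0.75 ] [ 0.324  0.436 -0.6  ]
```

The post stands at about (0.32, 0.43), radius ≈0.53 m, bearing ≈53°. I'll pull the tool in to radius ≈0.415, turn it with the camera inward, and swing past inside the post.

Call:
carry_out --pt "0 0.104 0 0 0 0" --pt "0 0.104 0 0 0 0" --pt "0 0.104 0 0 0 0" --pt "0 0.104 0 0 0 0" --pt "0 0.1 0 0 0 0"

```text
time_s: 0.78
tcp_pos: [0.1013, 0.4026, 0.2077]
eef_rot: [180.0, -0.0, -14.1]
contact_force: [-1.2, -0.3, 0.8]
gripper_width: 0.0879
gripper_force: 0.0
```

Call:
carry_out --pt "0 0 0 0 0 0.1667" --pt "0 0 0 0 0 0.1667" --pt "0 0 0 0 0 0.1667" --pt "0 0 0 0 0 0.1667" --pt "0 0 0 0 0 0.1667"

```text
time_s: 1.4
tcp_pos: [0.1015, 0.4042, 0.2079]
eef_rot: [180.0, -0.0, -64.4]
contact_force: [-0.0, -0.6, 0.4]
gripper_width: 0.0874
gripper_force: 0.0
```

Call:
carry_out --pt "0 0 0 0 0 0.1667" --pt "0 0 0 0 0 0.1667" --pt "0 0 0 0 0 0.1667" --pt "0 0 0 0 0 0.1667" --pt "0 0 0 0 0 0"

```text
time_s: 2.02
tcp_pos: [0.1015, 0.4043, 0.2079]
eef_rot: [180.0, -0.0, -104.0]
contact_force: [-0.8, -0.3, -0.8]
gripper_width: 0.0874
gripper_force: 0.0
```

```bash
python3 -c "
from plant import r
import cv2
print(r.get_state());cv2.imwrite('pics/s1.png',r.capture('side')[:,:,::-1])"
```

```text
{'time_s': 2.025, 'joints': array([ 1.03299037e+02, -4.86912139e+00, -2.95625750e+01, -8.35325365e-03,
       -6.53109679e+01, -1.17330503e+02]), 'qd': array([ 0.09196587,  0.05315738, -0.06413041,  0.03929909, -0.0489847 ,
        5.56965379]), 'joint_torque': array([-7.51153857e-05, -2.12433136e+01,  2.82374293e+01,  6.66103452e+00,
       -8.62366380e-02, -1.53274711e+00]), 'tcp_pos': array([0.10146985, 0.40428369, 0.20788748]), 'eef_rot': array([ 1.79995288e+02, -7.41266303e-03, -1.04034954e+02]), 'contact_force': array([-0.76002517, -0.29623123, -0.83229075]), 'moment': array([ 0.12817269, -0.07157621,  0.00460786]), 'gripper_force': 0.0, 'gripper_width': 0.0873882028998542}
```

Call:
carry_out --pt "0.008 -0.1141 0 0 0 0.1333" --pt "0.008 -0.1141 0 0 0 0.1333" --pt "0.008 -0.1141 0 0 0 0.1333" --pt "0.008 -0.1141 0 0 0 0.1333" --pt "0.008 -0.1141 0 0 0 0.1333"

```text
time_s: 2.7
tcp_pos: [0.3349, 0.2459, 0.2081]
eef_rot: [180.0, 0.0, -144.1]
contact_force: [1.6, 1.9, -0.1]
gripper_width: 0.0873
gripper_force: 0.0
```

Call:
carry_out --pt "0.008 -0.1141 0 0 0 0.1333" --pt "0.008 -0.1141 0 0 0 0.1333" --pt "0.008 -0.1141 0 0 0 0.1333" --pt "0.008 -0.1141 0 0 0 0.1333" --pt "0.0 0 0 0 0 0.0667"

```text
time_s: 3.32
tcp_pos: [0.4104, 0.0312, 0.2078]
eef_rot: [-180.0, -0.0, 179.6]
contact_force: [-0.0, 0.4, -0.8]
gripper_width: 0.0877
gripper_force: 0.0
```

Call:
carry_out --pt "-0.0656 -0.0752 0 0 0 0" --pt "-0.0656 -0.0752 0 0 0 0" --pt "-0.0656 -0.0752 0 0 0 0" --pt "-0.0656 -0.0752 0 0 0 0" --pt "-0.0656 -0.0752 0 0 0 0"

```text
time_s: 3.95
tcp_pos: [0.5753, -0.155, 0.2077]
eef_rot: [-180.0, -0.0, -179.8]
contact_force: [-0.3, 1.3, 1.9]
gripper_width: 0.0876
gripper_force: 0.0
```

Run:
```python
from h import *
from plant import r
i=r.camera_info("wrist");im=r.capture("wrist")[:,:,::-1]
cv2.imwrite("pics/w1.png",im);np.save("w1.npy",i,allow_pickle=True)
s=r.get_state();print(s["tcp_pos"],s["eef_rot"],i["eye"],i["attitude"])
for n,p in dict(tube=(.574,-.157,.024),tcp=s["tcp_pos"],base=(.576,-.001,.02)).items():print(n,proj(i,p))
```

```text
[ 0.5782566  -0.15852929  0.20676719] [-1.79885224e+02 -3.79391507e-02 -1.79877562e+02] [ 0.50804089 -0.15541134  0.38469122] [1.65568889e+02 1.93954457e-02 9.01691722e+01]
tube [314.35147884 214.97453307]
tcp [310.03673416 281.68482267]
base [457.99462435 216.55334946]
```

View pics/w1.png

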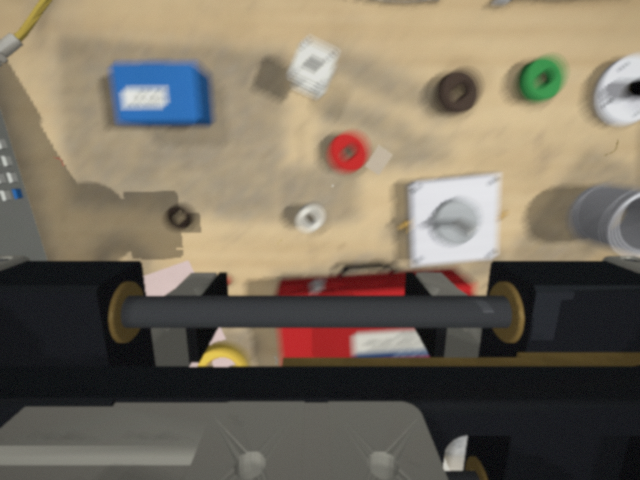

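The wrist view shows: tube (310,217), small disc (180,217), red ring (349,152), large disc (457,92), green ring (540,79), base (455,219), wall (610,219), lid (625,90), and the toolbox ahead of the base. Now I'll measure the masks in both the wrist and top views.

```bash
cat > m.py <<'E'
from h import *
def circ(m):
    c=max(cv2.findContours(m.astype(np.uint8),cv2.RETR_EXTERNAL,cv2.CHAIN_APPROX_NONE)[0],key=cv2.contourArea)
    return cv2.fitEllipse(cv2.convexHull(c)),c
def meas(im,i,what,u,v):
    hsv=cv2.cvtColor(im,cv2.COLOR_BGR2HSV).astype(int);S,V=hsv[...,1],hsv[...,2]
    if what in("tube","base","lid"):
        m,s,c=blob((S<45)&(V>110),u,v,{"tube":22,"base":75,"lid":50}[what])
    if what=="puck": m,s,c=blob(V<105,u,v,28)
    z=dict(tube=.024,base=.02,lid=.011,puck=.016)[what]
    e,ct=circ(m)
    ctr=np.array(cv2.minAreaRect(ct)[0]) if what=="base" else np.array(e[0])
    f=np.linalg.norm(plane(i,*ctr,z)-i["eye"])/i["K"][0,0]
    print(what,ctr.round(1),"size mm",(np.array(cv2.minAreaRect(ct)[1] if what=="base" else e[1])*f*1000).round(1),plane(i,*ctr,z).round(4))
E
python3 - <<'E'
from m import *
from plant import r
w=np.load("w1.npy",allow_pickle=True).item();im=cv2.imread("pics/w1.png")
for a in[("tube",310,217),("base",455,219),("puck",457,92)]:meas(im,w,*a)
t=r.camera_info("top");im=cv2.imread("pics/top0.png")
for a in[("tube",402,213),("base",326,220),("puck",336,284),("lid",248,293)]:meas(im,t,*a)
E
```

```text
tube [310.  216.8] size mm [29.1 35.3] [ 0.576  -0.1616  0.024 ]
base [454.7 219.8] size mm [104.5 114.8] [ 0.5796 -0.0042  0.02  ]
puck [453.9  93.3] size mm [46.7 55.2] [ 0.4509 -0.0169  0.016 ]
tube [401.  213.7] size mm [27.7 32.5] [ 0.5728 -0.1548  0.024 ]
base [324.6 219.3] size mm [93.4 96.1] [0.578  0.0012 0.02  ]
puck [336.9 283.2] size mm [42.  51.4] [ 0.4452 -0.0101  0.016 ]
lid [247.5 293.5] size mm [66.7 68.9] [0.4431 0.1688 0.011 ]
```

Call:
carry_out --pt "0 0 0.05 0 0 0" --pt "0 0 0.05 0 0 0" --pt "0 0 0.05 0 0 0" --pt "0 0 0 0 0 0" --pt "0 0 0 0 0 0" --hand 0.7

```text
time_s: 4.62
tcp_pos: [0.5749, -0.1536, 0.1339]
eef_rot: [-180.0, 0.0, -180.0]
contact_force: [-0.0, -1.0, 0.2]
gripper_width: 0.0614
gripper_force: 0.0
```

```bash
cat > w.py <<'E'
from m import *
from plant import r
def wr(name):
    i=r.camera_info("wrist");s=r.get_state();im=r.capture("wrist")[:,:,::-1].copy()
    cv2.imwrite(f"pics/{name}.png",im);np.save(f"{name}.npy",i,allow_pickle=True)
    print(s["time_s"],s["tcp_pos"].round(4),s["eef_rot"].round(2),s["contact_force"].round(1),s["gripper_width"].round(4));return im,i
E
python3 - <<'E'
from w import *
im,i=wr("w2")
print(i["eye"],i["attitude"])
for n,p in dict(tube=(.574,-.157,.024),base=(.578,-.001,.02)).items():
    u=proj(i,p);print(n,u.round(1))
    try: meas(im,i,n,*u)
    except Exception as e:print(e)
E
```

```text
Traceback (most recent call last):
  File "w.py", line 6, in wr
    print(s["time_s"],s["tcp_pos"].round(4),s["eef_rot"].round(2),s["contact_force"].round(1),s["gripper_width"].round(4));return im,i
                                                                                              ^^^^^^^^^^^^^^^^^^^^^^^^
AttributeError: 'float' object has no attribute 'round'
```

View pics/w2.png

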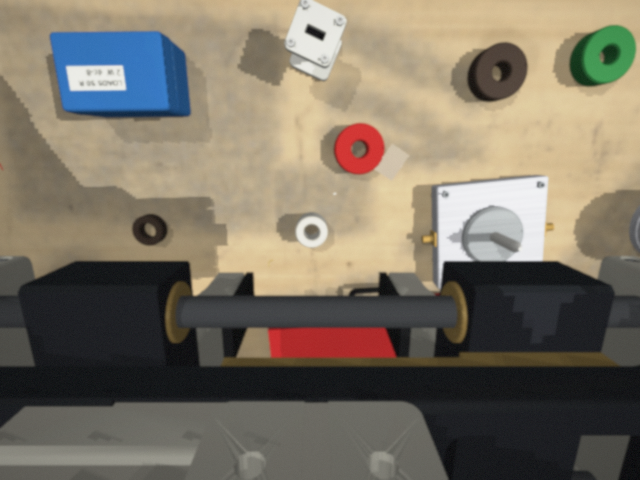

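Gripper over the tube: tube at (312,231), base boss at (494,233), small disc (150,229), red (359,149).

```bash
sed -i 's/s\["gripper_width"\].round(4)/round(s["gripper_width"],4)/' w.py
python3 - <<'E'
from w import *
for k in range(3):
    im,i=wr("w3")
    print(i["eye"].round(4),i["attitude"].round(2))
    for n,u in dict(tube=(312,231)).items(): meas(im,i,n,*u)
g=cv2.cvtColor(im,cv2.COLOR_BGR2HSV)
print(g[225:238:3,296:330:2,1]);print(g[225:238:3,296:330:2,2])
E
```

```text
4.675 [ 0.5751 -0.1536  0.1342] [-1.7998e+02  1.0000e-01 -1.8000e+02] [ 0.2 -0.2 -0.5] 0.0615
[ 0.5076 -0.1537  0.3111] [1.6546e+02 4.0000e-02 9.0020e+01]
tube [311.1 228.9] size mm [28.6 30.9] [ 0.5728 -0.158   0.024 ]
4.725 [ 0.5751 -0.1535  0.1343] [-1.7999e+02  1.1000e-01  1.7998e+02] [-0.8 -0.2 -0.2] 0.0609
[ 0.5075 -0.1537  0.3111] [1.6544e+02 3.0000e-02 8.9990e+01]
tube [311.1 229. ] size mm [28.7 30.9] [ 0.5729 -0.158   0.024 ]
4.775 [ 0.575  -0.1535  0.1342] [-1.8000e+02  1.1000e-01  1.7997e+02] [-0.4 -0.5 -0.1] 0.0613
[ 0.5074 -0.1536  0.3111] [1.6544e+02 2.0000e-02 8.9980e+01]
tube [311. 229.] size mm [28.8 30.7] [ 0.5729 -0.158   0.024 ]
[[27 14  9 10 15 25 40 57 57 46 25 15 10 10 10 30 58]
 [21 10 10 10 23 61 67 64 67 68 62 25 13 10 10 23 52]
 [17 10 10 14 19 45 63 68 63 62 48 24 18 11 11 16 49]
 [19  9  9 11 17 15 21 24 24 25 19 16 14 10 11 23 56]
 [32 12 10 10 11 16 18 12 16 20 17 17 10 10 11 42 66]]
[[161 223 236 235 223 171 127 112 116 123 163 219 236 237 232 198 167]
 [197 233 237 227 165 112 103 107 107 109 115 151 220 236 236 221 173]
 [212 235 237 223 151 108 102 105 109 120 122 128 203 235 237 226 177]
 [198 234 236 230 184 132 107 107 116 121 118 145 216 236 235 221 183]
 [169 226 237 236 230 187 139 125 126 130 162 211 234 236 230 200 186]]
```

Call:
carry_out --pt "0.004 -0.006 0.08 0 0 0" --pt "0 0 0.08 0 0 0" --pt "0 0 0.05 0 0 0" --pt "0 0 0.025 0 0 0" --pt "0 0 0.011 0 0 0"

```text
time_s: 5.45
tcp_pos: [0.5727, -0.1565, 0.01]
eef_rot: [-180.0, 0.0, 179.9]
contact_force: [0.0, 0.4, 0.5]
gripper_width: 0.0617
gripper_force: 0.0
```

Call:
carry_out --pt "0 0 0 0 0 0" --pt "0 0 0 0 0 0" --pt "0 0 0 0 0 0" --pt "0 0 0 0 0 0" --pt "0 0 0 0 0 0" --hand 0.0 --squeeze 15

```text
time_s: 6.08
tcp_pos: [0.5724, -0.1565, 0.0101]
eef_rot: [180.0, 0.0, 179.9]
contact_force: [0.2, 0.3, -0.2]
gripper_width: 0.0169
gripper_force: 0.0
```

Run:
```python
from w import *
im,i=wr("w4")
u=proj(i,(.573,-.157,.024));print(u)
meas(im,i,"tube",*u)
cv2.imwrite("pics/c4.png",cv2.resize(im[160:340,180:460],(560,360)))
```

```text
6.075 [ 0.5724 -0.1565  0.0101] [1.8000e+02 1.0000e-02 1.7992e+02] [ 0.2  0.3 -0.2] 0.0169
[315.4346735  288.06902621]
tube [315.9 283.4] size mm [17.7 20.5] [ 0.5704 -0.1567  0.024 ]
```

View pics/c4.png

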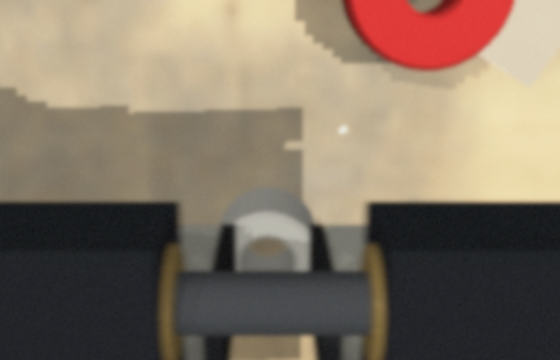

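The crop shows the tube top at about (268,260) between the fingers. The width reads 17 mm, less than the tube's 28 mm, so I'll wait a moment and read again.

Call:
carry_out --pt "0 0 0 0 0 0" --pt "0 0 0 0 0 0"

```text
time_s: 6.38
tcp_pos: [0.5723, -0.1565, 0.01]
eef_rot: [-180.0, -0.0, 179.9]
contact_force: [-0.3, -0.2, -0.2]
gripper_width: 0.0007
gripper_force: 0.0
```

Run:
```python
from w import *
im,i=wr("w5")
t=r.camera_info("top");a=r.capture("top")[:,:,::-1].copy();s=r.camera_info("side");b=r.capture("side")[:,:,::-1].copy()
cv2.imwrite("pics/top5.png",a);cv2.imwrite("pics/side5.png",b)
u=proj(s,(.573,-.157,.02)).astype(int);v=proj(t,(.573,-.157,.02)).astype(int);print(u,v)
o=np.hstack([cv2.resize(x,(400,300),interpolation=cv2.INTER_CUBIC) for x in (b[u[1]-45:u[1]+45,u[0]-60:u[0]+60],im[180:330,216:416])])
cv2.imwrite("pics/c5.png",o)
```

```text
6.375 [ 0.5723 -0.1565  0.01  ] [-180.     -0.    179.91] [-0.3 -0.2 -0.2] 0.0007
[401 281] [401 214]
```

View pics/c5.png

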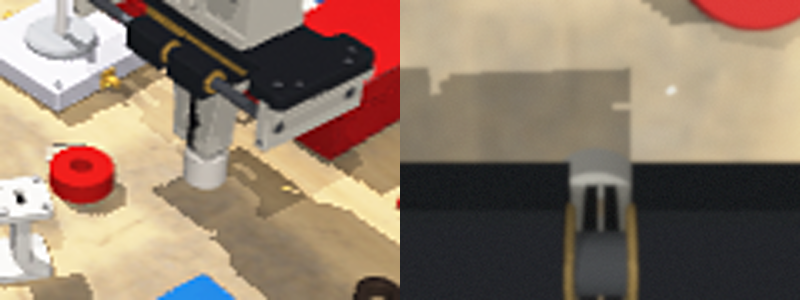

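The fingers shut without touching the tube. I'll make one enlarged composite to see where the fingertips are.

Run:
```python
from w import *
b=cv2.imread("pics/side5.png");im=cv2.imread("pics/w5.png");
z=lambda x:cv2.resize(x,(400,600),interpolation=cv2.INTER_CUBIC)
B=z(b[236:311,381:431]);W=z(cv2.convertScaleAbs(im[240:330,286:346],alpha=1.5,beta=20))
s=r.camera_info("side");i=np.load("w5.npy",allow_pickle=True).item();T=r.get_state()["tcp_pos"]
for dz in(-.008,.0,.011,.02):
    p=T+[0,0,dz];print(dz,((proj(s,p)-[381,236])*8).round(),((proj(i,p)-[286,240])*6.667).round())
cv2.imwrite("pics/c6.png",np.hstack([B,W]))
```

```text
-0.008 [152. 417.] [202. 215.]
0.0 [154. 393.] [202. 248.]
0.011 [157. 361.] [202. 299.]
0.02 [160. 335.] [203. 345.]
```

View pics/c6.png

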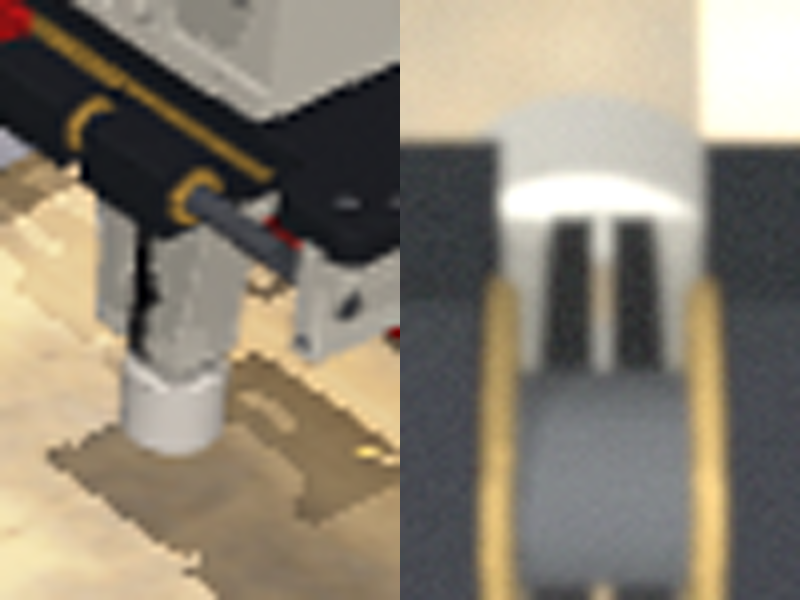

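Run:
```python
from w import *
for n in("w3","w5"):
    im=cv2.imread(f"pics/{n}.png");i=np.load(f"{n}.npy",allow_pickle=True).item()
    h=cv2.cvtColor(im,cv2.COLOR_BGR2HSV).astype(int)
    m=((h[...,0]<8)|(h[...,0]>172))&(h[...,1]>140)&(h[...,2]>90);m[255:]=0
    N,l,s,c=cv2.connectedComponentsWithStats(m.astype(np.uint8));j=1+np.argmax(s[1:,4])
    e,_=circ(l==j);p=plane(i,*e[0],.016);f=np.linalg.norm(p-i["eye"])/i["K"][0,0]
    print(n,i["eye"].round(4),s[j],np.array(e[1])*f*1e3,p.round(4))
```

```text
w3 [ 0.5074 -0.1536  0.3111] [ 334  123   50   51 1778] [42.50466127 44.53728899] [ 0.505  -0.1182  0.016 ]
w5 [ 0.505  -0.1566  0.1869] [ 351  108   88   87 5400] [43.28241138 45.99615516] [ 0.5048 -0.1185  0.016 ]
```

The tips appear about 24 mm higher than the nominal tip offset would put them, while the camera pose checks out against the ring size. I'll open and descend in small steps, watching the force.

Call:
carry_out --pt "0 0 0 0 0 0" --pt "0 0 0 0 0 0" --pt "0 0 0 0 0 0" --pt "0 0 0 0 0 0" --pt "0 0 0 0 0 0" --hand 0.7

```text
time_s: 7.15
tcp_pos: [0.5723, -0.1566, 0.01]
eef_rot: [-180.0, -0.0, 179.9]
contact_force: [0.5, 0.5, -0.2]
gripper_width: 0.0448
gripper_force: 0.0
```

Call:
carry_out --pt "0 0 0.002 0 0 0" --pt "0 0 0.002 0 0 0" --pt "0 0 0.002 0 0 0" --pt "0 0 0.002 0 0 0" --pt "0 0 0 0 0 0"

```text
time_s: 7.78
tcp_pos: [0.5722, -0.1565, 0.0058]
eef_rot: [-180.0, -0.0, 179.9]
contact_force: [0.0, -0.1, -0.1]
gripper_width: 0.0618
gripper_force: 0.0
```

Call:
carry_out --pt "0 0 0.006 0 0 0" --pt "0 0 0.006 0 0 0" --pt "0 0 0.006 0 0 0" --pt "0 0 0.004 0 0 0" --pt "0 0 0 0 0 0"

```text
time_s: 8.4
tcp_pos: [0.5722, -0.1565, -0.0053]
eef_rot: [-180.0, -0.0, 179.9]
contact_force: [-0.1, -0.6, 1.2]
gripper_width: 0.0614
gripper_force: 0.0
```

Run:
```python
from w import *
im,i=wr("w6");s=r.camera_info("side")
b=r.capture("side")[:,:,::-1].copy()
z=lambda x:cv2.resize(x,(400,400),interpolation=cv2.INTER_CUBIC)
o=np.hstack([z(b[231:311,361:441]),z(cv2.convertScaleAbs(im[220:340,256:376],alpha=1.4,beta=15))])
cv2.imwrite("pics/c7.png",o)
for p in[(.573,-.157,0),(.573,-.157,.024)]:print(((proj(s,p)-[361,231])*5).round())
```

```text
8.4 [ 0.5722 -0.1565 -0.0053] [-1.8000e+02 -2.0000e-02  1.7991e+02] [-0.1 -0.6  1.2] 0.0614
[197. 289.]
[201. 245.]
```

View pics/c7.png

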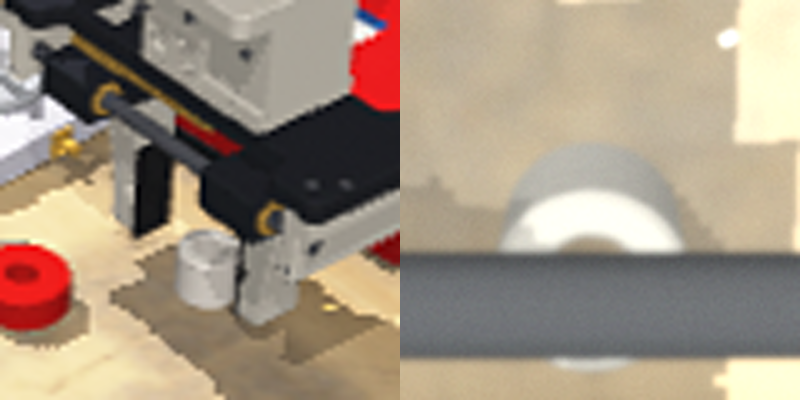

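The tube now stands between the pads (left crop, tube (210,265), right fingertip (265,320)). So the real tips are about 16 mm behind the TCP, and I'll use that from now on. Closing here.

Call:
carry_out --pt "0 0 0 0 0 0" --pt "0 0 0 0 0 0" --pt "0 0 0 0 0 0" --pt "0 0 0 0 0 0" --pt "0 0 0 0 0 0" --hand 0.0 --squeeze 15

```text
time_s: 9.12
tcp_pos: [0.5723, -0.1566, -0.005]
eef_rot: [-180.0, 0.0, 179.9]
contact_force: [0.0, 0.5, -0.0]
gripper_width: 0.0272
gripper_force: 15.0
```

Call:
carry_out --pt "0 0 -0.01 0 0 0" --pt "0 0 -0.04 0 0 0" --pt "0 0 -0.08 0 0 0" --pt "0 0 -0.08 0 0 0" --pt "0 0 0 0 0 0"

```text
time_s: 9.75
tcp_pos: [0.5747, -0.1567, 0.104]
eef_rot: [-180.0, 0.4, 179.9]
contact_force: [0.7, 0.3, -1.0]
gripper_width: 0.0273
gripper_force: 15.0
```

Run:
```python
from w import *
im,i=wr("w7")
g=cv2.cvtColor(im,cv2.COLOR_BGR2HSV).astype(int)
# base corners etc from here
u=proj(i,(.578,-.001,.02));print(u)
meas(im,i,"base",*u)
print(r.get_state()["gripper_force"])
cv2.imwrite("pics/c8.png",cv2.resize(im[180:330,256:576],(800,375),interpolation=cv2.INTER_CUBIC))
```

```text
9.75 [ 0.5747 -0.1567  0.104 ] [-179.98    0.39  179.94] [ 0.7  0.3 -1. ] 0.0273
[512.75540255 242.50357639]
base [513.2 235.3] size mm [113.  107.7] [ 0.5721 -0.0016  0.02  ]
14.999810485169291
```

View pics/c8.png

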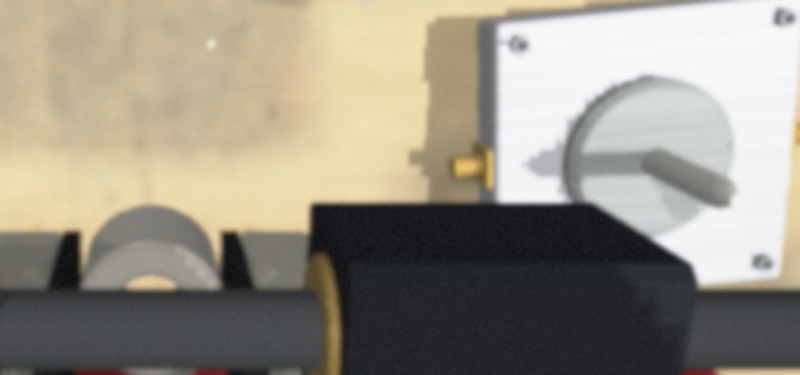

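The tube is held, width 27 mm. The crop shows the pin foot at (655,158) and its tip at (728,192), which is (518,243) and (547,257) in the full picture.

Run:
```python
from w import *
i=np.load("w7.npy",allow_pickle=True).item()
print(i["eye"].round(4),"tip",plane(i,546.5,257,.064).round(4),"foot",plane(i,518,243.5,.026).round(4))
im=cv2.imread("pics/w7.png");t=cv2.imread("pics/top0.png");T=r.camera_info("top")
for n,a,b,u,v in(("w",im,i,513,235),("t",t,T,325,219)):
    h=cv2.cvtColor(a,cv2.COLOR_BGR2HSV).astype(int)
    m,_,_=blob((h[...,1]<30)&(h[...,2]>130),u,v,75 if n=="w" else 40)
    c=max(cv2.findContours(m.astype(np.uint8),0,1)[0],key=cv2.contourArea)
    q=cv2.approxPolyDP(cv2.convexHull(c),6 if n=="w" else 4,True)[:,0]
    P=np.array([plane(b,*x,.02) for x in q]);print(n,q.tolist(),P.round(4).tolist())
# top: grey-blue pin/boss region brightness profile
x=t[205:235,310:345];print(cv2.cvtColor(x,6)[::2,::2])
```

```text
[ 0.5062 -0.1567  0.2804] tip [ 0.5759 -0.0034  0.064 ] foot [ 5.771e-01 -4.000e-04  2.600e-02]
w [[575, 193], [562, 291], [535, 294], [454, 260], [456, 187], [560, 177]] [[0.5389, 0.0407, 0.02], [0.6194, 0.0456, 0.02], [0.6221, 0.0238, 0.02], [0.5926, -0.046, 0.02], [0.5343, -0.0505, 0.02], [0.5268, 0.0271, 0.02]]
t [[342, 194], [351, 236], [307, 245], [298, 203]] [[0.6284, -0.0399, 0.02], [0.5375, -0.0485, 0.02], [0.5278, 0.0419, 0.02], [0.6182, 0.0524, 0.02]]
[[173 176 176 176 176 179 178 173 174 178 179 178 180 180 179 179 180 163]
 [176 178 178 177 173 151 137 133 132 133 147 177 178 176 176 176 175 167]
 [177 179 178 161 138 137 142 140 145 141 131 131 166 177 178 175 178 178]
 [178 178 166 136 128 128 138 136 136 141 144 141 126 164 178 178 180 176]
 [176 174 142 139 128 128 131 155 114 139 141 143 133 114 169 167 173 175]
 [176 166 140 146 136 125 124 123 102 134 136 131 107  96 132 124 144 176]
 [177 153 139 144 141 135 124 109  92  95  97  98  98  95 120 125 144 177]
 [173 151 141 140 138 141 137 110 100 105 126 131 130 114 127 160 174 175]
 [172 158 128 140 141 140 139 136 140 140 140 138 138 114 140 175 179 176]
 [175 168 139 141 143 141 138 141 138 139 141 142 134 108 144 175 177 180]
 [176 172 151 139 142 142 141 141 143 144 142 143 122 128 177 178 177 173]
 [177 176 169 133 142 145 147 145 144 142 138 114 133 168 175 175 176 176]
 [175 174 177 168 145 135 138 137 133 124 120 141 178 179 178 179 176 177]
 [179 176 178 178 176 168 153 142 136 133 167 180 177 178 177 175 177 178]
 [179 180 178 179 179 180 181 180 177 178 179 177 180 180 178 178 177 180]]
```

Call:
carry_out --pt "-0.011 0.0785 0 0 0 0" --pt "-0.011 0.0785 0 0 0 0" --pt "-0.011 0.0785 0 0 0 0" --pt "-0.011 0.0785 0 0 0 0" --pt "0 0 0 0 0 0"

```text
time_s: 10.42
tcp_pos: [0.5942, 0.0027, 0.0987]
eef_rot: [-180.0, -0.1, -179.9]
contact_force: [-0.9, -0.6, -1.0]
gripper_width: 0.0273
gripper_force: 15.0
```

Call:
carry_out --pt "0 0 0 0 0 0" --pt "0 0 0 0 0 0"

```text
time_s: 10.68
tcp_pos: [0.5941, -0.0004, 0.0995]
eef_rot: [-180.0, -0.1, 179.9]
contact_force: [0.7, -0.5, -0.9]
gripper_width: 0.0272
gripper_force: 15.0
```

Run:
```python
from w import *
im,i=wr("w8")
for n,p in dict(tip=(.577,0,.064),foot=(.577,0,.026)).items():print(n,proj(i,p).round(1))
cv2.imwrite("pics/c9.png",cv2.resize(im[150:300,216:416],(800,600),interpolation=cv2.INTER_CUBIC))
```

```text
10.675 [ 5.941e-01 -4.000e-04  9.950e-02] [-1.7999e+02 -5.0000e-02  1.7986e+02] [ 0.7 -0.5 -0.9] 0.0272
tip [316.9 232.5]
foot [316.8 220.8]
```

View pics/c9.png

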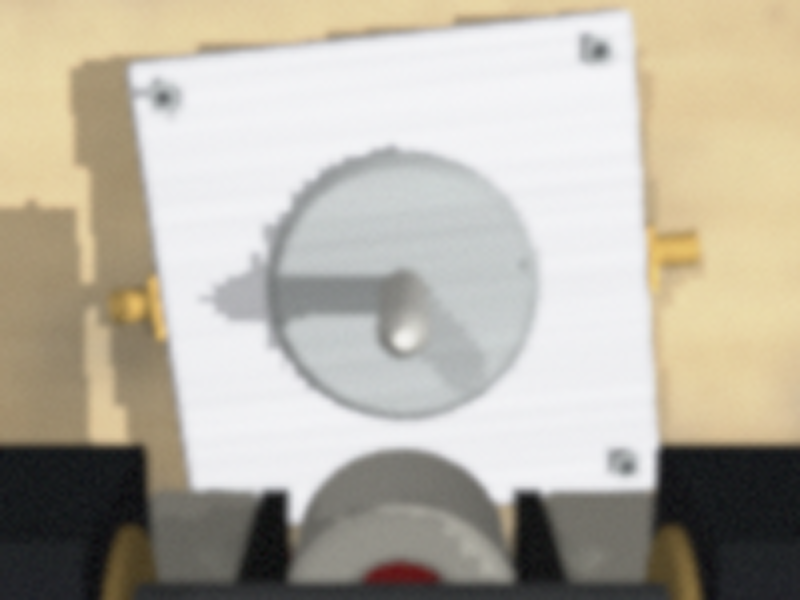

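The pin tip is at (403,333) and the boss centre at (405,284) in the crop, which puts the pin at about (0.577, 0.000). That agrees with the top view. Aligning and lowering in stages.

Call:
carry_out --pt "0.0352 0 0 0 0 0" --pt "0 0 0.03 0 0 0" --pt "0 0 0.03 0 0 0" --pt "0 0 0 0 0 0" --pt "0 0 0 0 0 0"

```text
time_s: 11.35
tcp_pos: [0.5772, 0.0003, 0.0697]
eef_rot: [-180.0, -0.0, 179.9]
contact_force: [0.2, -0.2, 0.1]
gripper_width: 0.0271
gripper_force: 15.0
```

Call:
carry_out --pt "0 0 0.01 0 0 0" --pt "0 0 0.01 0 0 0" --pt "0 0 0.01 0 0 0" --pt "0 0 0.01 0 0 0" --pt "0 0 0 0 0 0"

```text
time_s: 11.98
tcp_pos: [0.5766, 0.0004, 0.0494]
eef_rot: [-180.0, -0.1, 179.9]
contact_force: [0.5, 0.4, -0.6]
gripper_width: 0.0273
gripper_force: 15.0
```

Call:
carry_out --pt "0 0 0.011 0 0 0" --pt "0 0 0.011 0 0 0" --pt "0 0 0.011 0 0 0" --pt "0 0 0.011 0 0 0" --pt "0 0 0.009 0 0 0"

```text
time_s: 12.6
tcp_pos: [0.5768, 0.0004, 0.023]
eef_rot: [-180.0, -0.0, 179.9]
contact_force: [-0.3, -0.2, -0.7]
gripper_width: 0.027
gripper_force: 15.0
```

Call:
carry_out --pt "0 0 0.003 0 0 0" --pt "0 0 0 0 0 0"

```text
time_s: 12.85
tcp_pos: [0.5769, 0.0004, 0.0219]
eef_rot: [-180.0, -0.0, 179.9]
contact_force: [-0.5, -0.0, -0.3]
gripper_width: 0.0272
gripper_force: 15.0
```

Call:
carry_out --pt "0 0 0.002 0 0 0" --pt "0 0 0 0 0 0"

```text
time_s: 13.1
tcp_pos: [0.577, 0.0005, 0.0211]
eef_rot: [180.0, 0.0, 179.9]
contact_force: [-0.6, -0.3, -0.2]
gripper_width: 0.0273
gripper_force: 15.0
```

Call:
carry_out --pt "0 0 0 0 0 0" --pt "0 0 0 0 0 0" --pt "0 0 0 0 0 0" --pt "0 0 -0.02 0 0 0" --pt "0 0 -0.06 0 0 0" --hand 0.65

```text
time_s: 13.72
tcp_pos: [0.5758, 0.0002, 0.0606]
eef_rot: [-179.9, -0.2, 179.9]
contact_force: [1.3, -0.0, 1.2]
gripper_width: 0.0568
gripper_force: 0.0
```

Call:
carry_out --pt "-0.02 0 -0.08 0 0 0" --pt "-0.02 0 -0.06 0 0 0" --pt "0 0 0 0 0 0" --pt "0 0 0 0 0 0"

```text
time_s: 14.22
tcp_pos: [0.5965, 0.0004, 0.131]
eef_rot: [180.0, -0.0, 179.9]
contact_force: [-0.1, -0.4, -0.0]
gripper_width: 0.057
gripper_force: 0.0
```

Run:
```python
from w import *
im,i=wr("w9")
h=cv2.cvtColor(im,cv2.COLOR_BGR2HSV).astype(int)
u=proj(i,(.577,0,.05));print(u,proj(i,(.577,0,.064)))
print(h[int(u[1])-30:int(u[1])+34:3,int(u[0])-34:int(u[0])+36:4,2])
p=proj(i,(.445,-.009,.016));print(p);meas(im,i,"puck",*p)
```

```text
14.225 [5.965e-01 4.000e-04 1.310e-01] [ 1.7998e+02 -1.0000e-02  1.7990e+02] [-0.1 -0.4 -0. ] 0.057
[315.63840397 215.77143999] [315.6234364  219.28268558]
[[236 237 237 235 192 158 173 186 192 192 194 190 190 224 238 238 238 237]
 [236 235 235 202 152 184 196 198 199 202 200 200 199 195 232 237 237 237]
 [237 238 232 151 185 200 199 199 199 200 199 201 199 199 199 234 236 236]
 [238 237 190 171 198 198 198 197 196 194 195 195 195 196 193 220 237 237]
 [232 198 143 186 189 189 187 184 165 162 179 193 193 192 191 195 237 239]
 [177 169 130 144 141 137 130 125 143 158 148 163 192 193 194 193 230 235]
 [175 157 127 129 131 132 136 204 228 232 228 196 174 195 194 194 214 235]
 [171 144 129 132 132 127 212 235 235 235 236 235 197 189 193 193 205 238]
 [170 137 130 132 131 169 235 233 206 189 222 234 234 190 190 191 202 234]
 [173 136 130 131 133 217 217 167 125 142 131 227 235 202 191 192 199 235]
 [173 142 132 133 137 190 167 113 136 164 137 176 236 221 182 193 202 237]
 [171 153 127 134 135 169 158 114 154 199 147 147 235 226 174 184 215 238]
 [172 167 125 134 138 181 181 138 183 221 131 158 236 221 174 182 228 236]
 [174 173 122 132 135 223 234 196 116 136 111 201 235 204 173 179 235 237]
 [190 173 153 130 136 183 234 233 190 158 188 234 232 181 172 194 235 236]
 [232 212 218 129 142 156 225 235 234 231 235 234 207 173 172 215 234 236]
 [235 234 236 218 154 193 188 221 233 233 230 206 175 165 205 222 236 235]
 [233 235 236 236 217 156 184 188 184 186 177 169 160 201 222 232 238 239]
 [239 238 238 237 238 229 180 165 169 159 156 175 213 221 229 235 235 235]
 [239 239 239 238 238 237 236 231 226 226 229 228 227 228 236 237 238 237]
 [235 235 235 236 236 236 237 237 237 236 235 236 235 236 234 235 234 235]
 [236 236 235 235 235 235 234 234 235 235 236 236 235 235 235 235 236 236]]
[303.65169671  38.29174121]
puck [304.2  38.4] size mm [46.9 50. ] [ 0.4451 -0.0086  0.016 ]
```

Tube ring with the pin in its bore, seated (ring about 35 px wide, as expected at z = 0.050). Next, the large disc.

Call:
carry_out --pt "0.1 -0.006 0 0 0 0" --pt "0.1 -0.006 0 0 0 0" --pt "0.1 -0.006 0.04 0 0 0" --pt "0 0 0.04 0 0 0" --pt "0 0 0 0 0 0"

```text
time_s: 14.9
tcp_pos: [0.4453, -0.0088, 0.0898]
eef_rot: [-179.9, -0.2, 179.9]
contact_force: [0.3, -0.2, 1.3]
gripper_width: 0.0571
gripper_force: 0.0
```

Call:
carry_out --pt "0 0 0 0 0 0" --pt "0 0 0 0 0 0"

```text
time_s: 15.15
tcp_pos: [0.4476, -0.0082, 0.0913]
eef_rot: [180.0, 0.0, 179.9]
contact_force: [0.2, -0.4, 0.2]
gripper_width: 0.0569
gripper_force: 0.0
```

Run:
```python
from w import *
im,i=wr("w10")
p=proj(i,(.445,-.0086,.016));print(p);
h=cv2.cvtColor(im,cv2.COLOR_BGR2HSV)
print(h[int(p[1])-48:int(p[1])+49:6,int(p[0]),2],h[int(p[1]),int(p[0])-54:int(p[0])+55:6,2])
hsv=h.astype(int)
m,s,c=blob(hsv[...,2]<105,*p,45);e,_=circ(m);print(s,e,plane(i,*e[0],.016))
```

```text
15.15 [ 0.4476 -0.0082  0.0913] [1.8000e+02 3.0000e-02 1.7991e+02] [ 0.2 -0.4  0.2] 0.0569
[315.69210539 238.70605051]
[207 192 199 194  63  72  70 109 116  59  68  73  70 210 214 209 186] [174 171 176 118 123  73  70  73 108 116 140  63  70  74 151 210 214 217
 217]
[ 290  211   54   54 2194] ((316.5409240722656, 237.43887329101562), (54.27332305908203, 54.68783187866211), 38.61509323120117) [ 0.44400225 -0.00795048  0.016     ]
```

Call:
carry_out --pt "0.006 0 0.07 0 0 0" --pt "0 0 0.07 0 0 0" --pt "0 0 0.04 0 0 0" --pt "0 0 0.015 0 0 0" --pt "0 0 0.0076 0 0 0"

```text
time_s: 15.82
tcp_pos: [0.4444, -0.0082, -0.0103]
eef_rot: [-180.0, 0.0, 179.9]
contact_force: [0.5, -0.1, 0.3]
gripper_width: 0.0568
gripper_force: 0.0
```

Call:
carry_out --pt "0 0 0 0 0 0" --pt "0 0 0 0 0 0" --pt "0 0 0 0 0 0" --pt "0 0 0 0 0 0" --pt "0 0 0 0 0 0" --hand 0.0 --squeeze 20

```text
time_s: 16.45
tcp_pos: [0.4445, -0.0081, -0.0098]
eef_rot: [180.0, 0.1, 179.9]
contact_force: [-1.9, 1.8, 6.8]
gripper_width: 0.0406
gripper_force: 20.0
```

Call:
carry_out --pt "0 0 -0.01 0 0 0" --pt "0 0 -0.04 0 0 0" --pt "0 0 -0.1 0 0 0" --pt "0 0 -0.09 0 0 0" --pt "0 0 0 0 0 0"

```text
time_s: 17.08
tcp_pos: [0.446, -0.0076, 0.1131]
eef_rot: [179.9, 0.4, 179.9]
contact_force: [0.7, -0.2, -1.6]
gripper_width: 0.0413
gripper_force: 20.0
```

Run:
```python
from w import *
im,i=wr("w11");s=r.get_state();print(s["gripper_force"])
T=s["tcp_pos"];h=cv2.cvtColor(im,cv2.COLOR_BGR2HSV)
p=proj(i,T+[0,0,.026]);print(p)
print(h[int(p[1])-60:int(p[1])+10:3,int(p[0]),2],h[int(p[1])-25,int(p[0])-60:int(p[0])+61:5,2])
```

```text
17.075 [ 0.446  -0.0076  0.1131] [179.86   0.37 179.94] [ 0.7 -0.2 -1.6] 0.0413
19.99972020741552
[315.74758392 292.49973715]
[205 200 200 203 207 198  59  31  39  47  51  52  51  53  49  50  49  72
 199 201 195 135  53  71] [180 186 194 203 208 193  35  48  50  49  51  50  52  50  51  52  52  48
  42 121 218 219 216 218 214]
```

Call:
carry_out --pt "-0.1 0.005 0 0 0 0" --pt "-0.1 0.005 0 0 0 0" --pt "-0.1 0.006 0 0 0 0" --pt "0 0 0 0 0 0" --pt "0 0 0 0 0 0"

```text
time_s: 17.75
tcp_pos: [0.5924, -0.0009, 0.1075]
eef_rot: [-180.0, -0.2, 179.9]
contact_force: [-1.2, 0.4, -1.1]
gripper_width: 0.041
gripper_force: 20.0
```

Call:
carry_out --pt "0 0 0 0 0 0" --pt "0 0 0 0 0 0"

```text
time_s: 18.0
tcp_pos: [0.5933, -0.0005, 0.1099]
eef_rot: [180.0, 0.0, 179.9]
contact_force: [0.6, -1.4, -1.5]
gripper_width: 0.0409
gripper_force: 20.0
```

Run:
```python
from w import *
im,i=wr("w12");T=r.get_state()["tcp_pos"];h=cv2.cvtColor(im,cv2.COLOR_BGR2HSV)
for z in(.026,.010):
  for d in(-.021,-.007): print(z,d,proj(i,T+[d,0,z]).round(1))
c=315
print("col",[(y,int(h[y,c,2])) for y in range(195,300,2)])
print("row",[(x,int(h[262,x,2])) for x in range(262,372,3)])
print(proj(i,(.577,0,.064)),proj(i,(.577,0,.05)),proj(i,(.577-.014,0,.05)))
```

```text
18.0 [ 5.933e-01 -5.000e-04  1.099e-01] [1.7999e+02 1.0000e-02 1.7993e+02] [ 0.6 -1.4 -1.5] 0.0409
0.026 -0.021 [316.5 255.2]
0.026 -0.007 [316.5 283.5]
0.01 -0.021 [316.4 245.9]
0.01 -0.007 [316.4 271.9]
col [(195, 211), (197, 211), (199, 210), (201, 208), (203, 201), (205, 165), (207, 126), (209, 163), (211, 226), (213, 241), (215, 242), (217, 238), (219, 192), (221, 138), (223, 135), (225, 147), (227, 161), (229, 180), (231, 221), (233, 212), (235, 132), (237, 153), (239, 227), (241, 240), (243, 242), (245, 238), (247, 200), (249, 108), (251, 38), (253, 37), (255, 38), (257, 50), (259, 55), (261, 55), (263, 55), (265, 53), (267, 56), (269, 57), (271, 55), (273, 55), (275, 57), (277, 53), (279, 55), (281, 56), (283, 53), (285, 83), (287, 96), (289, 98), (291, 97), (293, 95), (295, 71), (297, 51), (299, 57)]
row [(262, 159), (265, 205), (268, 239), (271, 241), (274, 240), (277, 241), (280, 241), (283, 236), (286, 124), (289, 37), (292, 42), (295, 51), (298, 54), (301, 56), (304, 57), (307, 55), (310, 58), (313, 57), (316, 54), (319, 57), (322, 55), (325, 53), (328, 55), (331, 50), (334, 52), (337, 45), (340, 38), (343, 37), (346, 138), (349, 237), (352, 242), (355, 243), (358, 243), (361, 244), (364, 239), (367, 169), (370, 138)]
[317.04150852 229.89093011] [316.98115362 225.49324817] [316.97647786 205.92907227]
```

Call:
carry_out --pt "0.032 0.001 0 0 0 0" --pt "0 0 0.05 0 0 0" --pt "0 0 0.045 0 0 0" --pt "0 0 0 0 0 0" --pt "0 0 0 0 0 0"

```text
time_s: 18.68
tcp_pos: [0.5781, 0.0001, 0.0632]
eef_rot: [180.0, 0.1, 179.9]
contact_force: [0.8, -0.4, -0.3]
gripper_width: 0.041
gripper_force: 20.0
```

Call:
carry_out --pt "0 0 0.008 0 0 0" --pt "0 0 0.008 0 0 0" --pt "0 0 0.008 0 0 0" --pt "0 0 0.005 0 0 0" --pt "0 0 0 0 0 0"

```text
time_s: 19.3
tcp_pos: [0.5778, -0.0001, 0.0473]
eef_rot: [-180.0, -0.0, 179.9]
contact_force: [0.8, 0.4, -0.6]
gripper_width: 0.0409
gripper_force: 20.0
```

Call:
carry_out --pt "0 0 0.004 0 0 0" --pt "0 0 0.004 0 0 0" --pt "0 0 0.003 0 0 0" --pt "0 0 0.002 0 0 0" --pt "0 0 0 0 0 0"

```text
time_s: 19.92
tcp_pos: [0.5779, -0.0001, 0.0411]
eef_rot: [-180.0, -0.0, 179.9]
contact_force: [0.8, -0.4, -1.2]
gripper_width: 0.041
gripper_force: 20.0
```

Call:
carry_out --pt "0 0 0.002 0 0 0" --pt "0 0 0.001 0 0 0" --pt "0 0 0 0 0 0"

```text
time_s: 20.3
tcp_pos: [0.5782, -0.0, 0.0403]
eef_rot: [180.0, 0.0, 179.9]
contact_force: [-2.0, -0.4, 4.2]
gripper_width: 0.0412
gripper_force: 20.0
```

Call:
carry_out --pt "0 0 0 0 0 0" --pt "0 0 0 0 0 0" --pt "0 0 0 0 0 0" --pt "0 0 -0.02 0 0 0" --pt "0 0 -0.06 0 0 0" --hand 0.72

```text
time_s: 20.92
tcp_pos: [0.5769, -0.0003, 0.0792]
eef_rot: [-179.9, -0.2, 179.9]
contact_force: [0.6, 0.3, 0.8]
gripper_width: 0.0632
gripper_force: 0.0
```

Call:
carry_out --pt "-0.02 0 -0.08 0 0 0" --pt "-0.02 0 -0.04 0 0 0" --pt "0 0 0 0 0 0" --pt "0 0 0 0 0 0"

```text
time_s: 21.42
tcp_pos: [0.5972, -0.0001, 0.1393]
eef_rot: [180.0, -0.0, 179.9]
contact_force: [0.2, 0.3, -0.6]
gripper_width: 0.0627
gripper_force: 0.0
```

Run:
```python
from w import *
im,i=wr("w13")
p=proj(i,(.578,0,.066));print(p)
h=cv2.cvtColor(im,cv2.COLOR_BGR2HSV).astype(int)
m,s,c=blob(h[...,2]<105,*p,50);e,_=circ(m);q=plane(i,*e[0],.066)
f=np.linalg.norm(q-i["eye"])/i["K"][0,0];print(s,e[0],np.array(e[1])*f*1e3,q.round(4))
print(h[int(p[1])-50:int(p[1])+50:4,int(p[0])-44:int(p[0])+48:5,2])
```

```text
21.425 [ 5.972e-01 -1.000e-04  1.393e-01] [ 1.7999e+02 -5.0000e-02  1.7990e+02] [ 0.2  0.3 -0.6] 0.0627
[316.36918391 217.98089226]
[ 288  190   55   55 2257] (315.4647216796875, 217.2395782470703) [40.49486014 41.38239024] [ 0.5774 -0.0007  0.066 ]
[[240 240 240 240 239 239 240 240 241 241 242 242 242 241 242 241 241 241
  241]
 [239 239 240 241 241 241 241 240 240 240 239 239 239 239 239 240 241 241
  241]
 [238 239 239 238 238 238 238 238 239 240 241 241 241 241 240 240 240 241
  241]
 [237 238 239 240 241 241 239 224 167 193 216 236 240 240 241 242 241 240
  240]
 [238 238 238 237 238 218 164 174 191 194 192 190 220 238 238 239 239 240
  240]
 [225 220 221 221 219 146 194 199 200 200 203 200 198 226 237 237 237 237
  238]
 [176 179 178 179 149 137 149 122  66  62  83 161 198 195 234 238 237 238
  239]
 [172 174 172 172 130 128  58  76  81  76  77  75 117 193 208 239 239 239
  239]
 [177 176 178 162 130  65  78  79  80  78  81  78  76 152 193 236 237 238
  237]
 [175 173 172 141 108  76  78  79  77  78  79  80  78  75 188 236 240 239
  239]
 [173 172 173 130  74  77  80  77  77  7
[... 475 characters left out ...]
  76  77  74  75  79  78  78 201 220 221 232
  239]
 [209 201 236 238 230  76  77  78  77  78  76  76  77 109 221 220 219 229
  237]
 [239 239 240 240 240 196  77  75  78  78  76  76  92 216 221 222 220 230
  236]
 [236 236 237 236 237 238 213  96  79  75  79 125 214 219 220 219 220 236
  232]
 [235 235 235 235 236 236 236 236 227 218 214 219 220 220 220 220 234 237
  159]
 [237 236 237 236 236 236 236 236 237 237 225 224 224 224 224 236 238 238
  227]
 [226 165 237 238 239 239 238 239 238 238 238 233 228 230 229 220 207 192
  174]
 [226 190 236 237 236 232 226 217 202 192 176 176 178 183 188 190 191 181
  184]
 [199 196 170 171 163 175 172 175 175 180 184 186 191 199 199 196 189 185
  184]]
```

The large disc is level over the pin, at (0.5774, −0.0007) with apparent diameter 41 mm at z = 0.066. Next, the wall.

Call:
carry_out --pt "0.02 0.084 -0.03 0 0 0" --pt "0.02 0.084 -0.03 0 0 0" --pt "0.02 0.084 0 0 0 0" --pt "0 0.084 0 0 0 0" --pt "0 0 0 0 0 0" --hand 1.0

```text
time_s: 22.1
tcp_pos: [0.5674, 0.1702, 0.1686]
eef_rot: [-180.0, -0.1, -179.9]
contact_force: [-0.1, -0.8, -0.3]
gripper_width: 0.0874
gripper_force: 0.0
```

Call:
carry_out --pt "0 0 0 0 0 0" --pt "0 0 0 0 0 0"

```text
time_s: 22.35
tcp_pos: [0.5679, 0.167, 0.1693]
eef_rot: [-180.0, -0.0, 179.9]
contact_force: [-0.8, 0.0, 0.8]
gripper_width: 0.0875
gripper_force: 0.0
```

Run:
```python
from w import *
im,i=wr("w14")
print(proj(i,(.566,.168,.06)).round(),proj(i,(.566,.168,.0)).round())
cv2.imwrite("pics/c10.png",cv2.resize(im[110:310,196:436],(720,600),interpolation=cv2.INTER_CUBIC))
```

```text
22.35 [0.5679 0.167  0.1693] [-1.7997e+02 -4.0000e-02  1.7987e+02] [-0.8  0.   0.8] 0.0875
[317. 230.] [317. 217.]
```

View pics/c10.png

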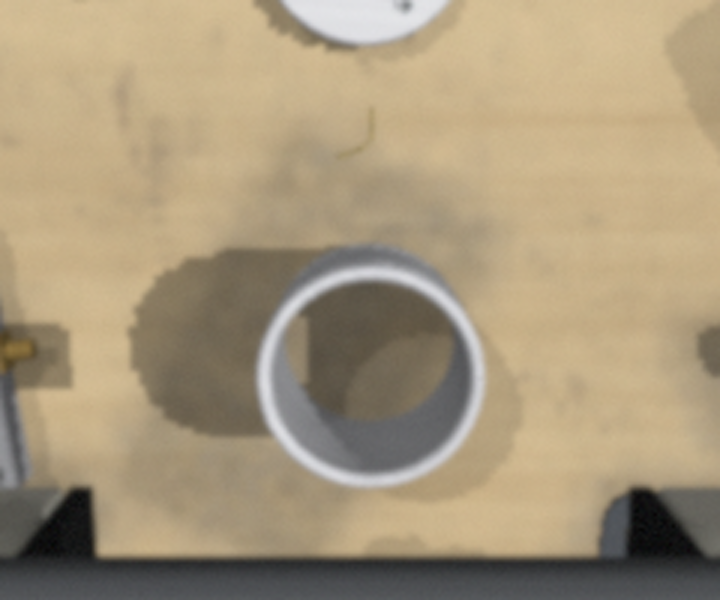

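The wall rim is centred at crop (371.5,377), which is full (319.8,235.7). Something bluish shows beyond the right finger at full (401,285), so I'll check its position too.

Run:
```python
from w import *
i=np.load("w14.npy",allow_pickle=True).item();T=r.camera_info("top")
print("rim",plane(i,319.8,235.7,.06).round(4),"d",(227/3*np.linalg.norm(plane(i,319.8,235.7,.06)-i["eye"])/i["K"][0,0]).round(4))
print("blue",plane(i,401,285,0),"r",plane(i,433,223,0))
for n,p in dict(tee=(165,240),blk=(210,160),pad=(203,210)).items():print(n,plane(T,*p,0).round(3))
```

```text
rim [0.5712 0.1701 0.06  ] d 0.0655
blue [0.64123011 0.25892332 0.        ] r [0.57259996 0.2879508  0.        ]
tee [0.573 0.334 0.   ]
blk [0.741 0.233 0.   ]
pad [0.63  0.253 0.   ]
```

Call:
carry_out --pt "-0.006 0.006 0.08 0 0 0" --pt "0 0 0.08 0 0 0" --pt "0 0 0.07 0 0 0" --pt "0 0 0.04 0 0 0" --pt "0 0 0.028 0 0 0"

```text
time_s: 23.02
tcp_pos: [0.571, 0.17, 0.0196]
eef_rot: [-180.0, -0.1, 179.9]
contact_force: [-0.3, -0.9, 0.3]
gripper_width: 0.0876
gripper_force: 0.0
```

Call:
carry_out --pt "0 0 0 0 0 0" --pt "0 0 0 0 0 0" --pt "0 0 0 0 0 0" --pt "0 0 0 0 0 0" --pt "0 0 0 0 0 0" --hand 0.0 --squeeze 25

```text
time_s: 23.65
tcp_pos: [0.5718, 0.1712, 0.0217]
eef_rot: [180.0, 0.1, 179.9]
contact_force: [-0.7, -0.3, 6.3]
gripper_width: 0.0664
gripper_force: 25.0
```

Call:
carry_out --pt "0 0 -0.01 0 0 0" --pt "0 0 -0.03 0 0 0" --pt "0 0 -0.08 0 0 0" --pt "0 0 -0.08 0 0 0" --pt "0 0 0 0 0 0"

```text
time_s: 24.28
tcp_pos: [0.5733, 0.1722, 0.1252]
eef_rot: [179.8, 0.4, 179.9]
contact_force: [-0.2, -0.4, -1.3]
gripper_width: 0.0664
gripper_force: 25.0
```

Run:
```python
from w import *
im,i=wr("w15");T=r.get_state()["tcp_pos"];h=cv2.cvtColor(im,cv2.COLOR_BGR2HSV)
for z,d in((.0383,-.033),(.0383,-.029),(-.0217,-.033)):print(z,d,proj(i,T+[d,0,z]).round(1))
print([(y,int(h[y,316,2])) for y in range(170,290,3)])
```

```text
24.275 [0.5733 0.1722 0.1252] [179.8    0.36 179.95] [-0.2 -0.4 -1.3] 0.0664
0.0383 -0.033 [315.3 232.2]
0.0383 -0.029 [315.3 241.3]
-0.0217 -0.033 [315.2 208.4]
[(170, 169), (173, 169), (176, 174), (179, 178), (182, 168), (185, 160), (188, 162), (191, 166), (194, 166), (197, 171), (200, 170), (203, 169), (206, 168), (209, 168), (212, 137), (215, 124), (218, 104), (221, 106), (224, 105), (227, 109), (230, 128), (233, 116), (236, 133), (239, 156), (242, 154), (245, 148), (248, 165), (251, 165), (254, 168), (257, 167), (260, 166), (263, 166), (266, 168), (269, 174), (272, 178), (275, 183), (278, 186), (281, 188), (284, 191), (287, 195)]
```

Call:
carry_out --pt "-0.002 -0.085 0 0 0 0" --pt "-0.003 -0.085 0 0 0 0" --pt "-0.003 -0.085 0 0 0 0" --pt "0 -0.085 0 0 0 0" --pt "0 0 0 0 0 0"

```text
time_s: 24.95
tcp_pos: [0.5736, -0.0016, 0.1197]
eef_rot: [-180.0, -0.1, 179.7]
contact_force: [0.5, -0.5, -1.3]
gripper_width: 0.0664
gripper_force: 25.0
```

Call:
carry_out --pt "0 0 0 0 0 0" --pt "0 0 0 0 0 0"

```text
time_s: 25.2
tcp_pos: [0.5748, 0.0017, 0.1203]
eef_rot: [-180.0, -0.0, 180.0]
contact_force: [0.4, 0.2, -1.6]
gripper_width: 0.0662
gripper_force: 25.0
```

Call:
carry_out --pt "-0.005 -0.0034 0 0 0 0" --pt "0 0 0.03 0 0 0" --pt "0 0 0.03 0 0 0" --pt "0 0 0.03 0 0 0" --pt "0 0 0.016 0 0 0"

```text
time_s: 25.82
tcp_pos: [0.5766, -0.0009, 0.0659]
eef_rot: [-180.0, -0.1, 179.9]
contact_force: [0.7, 0.0, -2.0]
gripper_width: 0.0661
gripper_force: 25.0
```

Call:
carry_out --pt "0 0 0 0 0 0" --pt "0 0 0 0 0 0"

```text
time_s: 26.08
tcp_pos: [0.5779, -0.0007, 0.068]
eef_rot: [180.0, 0.0, 179.9]
contact_force: [0.9, -0.2, -1.5]
gripper_width: 0.0663
gripper_force: 25.0
```

Run:
```python
from w import *
im,i=wr("w16");T=r.get_state()["tcp_pos"];h=cv2.cvtColor(im,cv2.COLOR_BGR2HSV)
for n,p in dict(puckfront=(.557,0,.066),pintip=(.578,0,.064),rimf=T+[-.033,0,.0383],rimfi=T+[-.029,0,.0383],rl=T+[0,-.033,.038],rr=T+[0,.033,.038]).items():print(n,proj(i,p).round(1))
print([(y,int(h[y,316,2])) for y in range(196,296,2)])
print([(x,int(h[262,x,2])) for x in range(230,402,4)])
```

```text
26.075 [ 0.5779 -0.0007  0.068 ] [1.8000e+02 4.0000e-02 1.7992e+02] [ 0.9 -0.2 -1.5] 0.0663
puckfront [317.6 239.8]
pintip [317.6 275. ]
rimf [316.5 236.2]
rimfi [316.5 245.4]
rl [242.1 308.3]
rr [390.9 308.2]
[(196, 238), (198, 235), (200, 238), (202, 239), (204, 239), (206, 237), (208, 237), (210, 233), (212, 185), (214, 135), (216, 126), (218, 116), (220, 115), (222, 112), (224, 113), (226, 117), (228, 117), (230, 138), (232, 144), (234, 122), (236, 144), (238, 165), (240, 173), (242, 164), (244, 119), (246, 59), (248, 44), (250, 45), (252, 43), (254, 44), (256, 43), (258, 43), (260, 42), (262, 43), (264, 50), (266, 85), (268, 124), (270, 140), (272, 150), (274, 165), (276, 168), (278, 141), (280, 108), (282, 45), (284, 35), (286, 31), (288, 35), (290, 45), (292, 47), (294, 41)]
[(230, 133), (234, 133), (238, 121), (242, 121), (246, 113), (250, 143), (254, 167), (258, 153), (262, 174), (266, 164), (270, 151), (274, 170), (278, 165), (282, 87), (286, 43), (290, 43), (294, 41), (298, 45), (302, 45), (306, 40), (310, 42), (314, 44), (318, 42), (322, 51), (326, 53), (330, 51), (334, 51), (338, 54), (342, 50), (346, 53), (350, 63), (354, 198), (358, 218), (362, 177), (366, 162), (370, 164), (374, 139), (378, 215), (382, 219), (386, 200), (390, 224), (394, 225), (398, 225)]
```

Call:
carry_out --pt "0.001 0.001 0.012 0 0 0" --pt "0 0 0.012 0 0 0" --pt "0 0 0.01 0 0 0" --pt "0 0 0.006 0 0 0" --pt "0 0 0.004 0 0 0"

```text
time_s: 26.75
tcp_pos: [0.5769, -0.0003, 0.0454]
eef_rot: [-180.0, -0.0, 179.9]
contact_force: [0.9, 0.1, -1.8]
gripper_width: 0.0665
gripper_force: 25.0
```

Call:
carry_out --pt "0 0 0.002 0 0 0" --pt "0 0 0.002 0 0 0" --pt "0 0 0 0 0 0"

```text
time_s: 27.12
tcp_pos: [0.5769, -0.0003, 0.0437]
eef_rot: [-180.0, 0.0, 179.9]
contact_force: [0.2, 0.6, -0.7]
gripper_width: 0.0666
gripper_force: 25.0
```

Call:
carry_out --pt "0 0 0.002 0 0 0" --pt "0 0 0.002 0 0 0" --pt "0 0 0 0 0 0"

```text
time_s: 27.5
tcp_pos: [0.577, -0.0002, 0.0418]
eef_rot: [180.0, 0.0, 179.9]
contact_force: [-0.5, 0.2, -0.2]
gripper_width: 0.0662
gripper_force: 25.0
```

Call:
carry_out --pt "0 0 0 0 0 0" --pt "0 0 0 0 0 0" --pt "0 0 0 0 0 0" --pt "0 0 0 0 0 0" --pt "0 0 0 0 0 0" --hand 1.0

```text
time_s: 28.12
tcp_pos: [0.5769, -0.0002, 0.0417]
eef_rot: [180.0, 0.0, 179.9]
contact_force: [0.3, -0.2, 0.5]
gripper_width: 0.0876
gripper_force: 0.0
```

Call:
carry_out --pt "0 0 -0.02 0 0 0" --pt "0 0 -0.06 0 0 0" --pt "0 0 -0.1 0 0 0" --pt "-0.03 0 -0.04 0 0 0" --pt "0 0 0 0 0 0"

```text
time_s: 28.75
tcp_pos: [0.5939, 0.0, 0.1545]
eef_rot: [179.9, 0.3, 179.9]
contact_force: [-1.5, 0.4, -0.8]
gripper_width: 0.0878
gripper_force: 0.0
```

Call:
carry_out --pt "0 0 0 0 0 0" --pt "0 0 0 0 0 0"

```text
time_s: 29.0
tcp_pos: [0.591, -0.0004, 0.1508]
eef_rot: [-180.0, -0.1, 179.9]
contact_force: [-0.3, 1.0, -0.1]
gripper_width: 0.0875
gripper_force: 0.0
```

Run:
```python
from w import *
im,i=wr("w17");T=r.get_state()["tcp_pos"];h=cv2.cvtColor(im,cv2.COLOR_BGR2HSV)
for n,p in dict(c=(.577,0,.08),rf=(.544,0,.08),rfi=(.548,0,.08),rbi=(.606,0,.08),rb=(.61,0,.08),l=(.577,-.033,.08),r=(.577,.033,.08),tip=(.577,0,.064)).items():print(n,proj(i,p).round(1))
y0=int(proj(i,(.577,0,.08))[1])
print([(y,int(h[y,316,2])) for y in range(y0-75,y0+66,2)])
print([(x,int(h[y0,x,2])) for x in range(246,390,2)])
```

```text
29.0 [ 5.910e-01 -4.000e-04  1.508e-01] [-1.7998e+02 -1.0000e-01  1.7991e+02] [-0.3  1.  -0.1] 0.0875
c [316.8 225.6]
rf [316.8 180.7]
rfi [316.8 186.3]
rbi [316.9 262.7]
rb [316.9 267.7]
l [272.4 225.6]
r [361.3 225.5]
tip [316.8 221.3]
[(150, 211), (152, 213), (154, 214), (156, 212), (158, 201), (160, 170), (162, 219), (164, 230), (166, 229), (168, 230), (170, 230), (172, 231), (174, 226), (176, 154), (178, 116), (180, 157), (182, 217), (184, 220), (186, 151), (188, 102), (190, 105), (192, 107), (194, 103), (196, 65), (198, 53), (200, 69), (202, 71), (204, 73), (206, 71), (208, 71), (210, 73), (212, 71), (214, 67), (216, 95), (218, 138), (220, 167), (222, 212), (224, 199), (226, 120), (228, 93), (230, 57), (232, 40), (234, 60), (236, 68), (238, 71), (240, 71), (242, 75), (244, 73), (246, 70), (248, 68), (250, 80), (252, 99), (254, 107), (256, 107), (258, 107), (260, 114), (262, 159), (264, 212), (266, 205), (268, 152), (270, 99), (272, 85), (274, 85), (276, 85), (278, 91), (280, 122), (282, 117), (284, 90), (286, 87), (288, 105), (290, 154)]
[(246, 130), (248, 127), (250, 123), (252, 122), (254, 122), (256, 121), (258, 120), (260, 119), (262, 118), (264, 119), (266, 125), (268, 146), (270, 160), (272, 177), (274, 226), (276, 222), (278, 163), (280, 139), (282, 104), (284, 87), (286, 92), (288, 117), (290, 98), (292, 68), (294, 71), (296, 71), (298, 72), (300, 72), (302, 72), (304, 70), (306, 66), (308, 71), (310, 92), (312, 93), (314, 116), (316, 160), (318, 161), (320, 118), (322, 88), (324, 63), (326, 50), (328, 69), (330, 72), (332, 74), (334, 73), (336, 71), (338, 63), (340, 47), (342, 62), (344, 104), (346, 92), (348, 88), (350, 93), (352, 93), (354, 105), (356, 167), (358, 222), (360, 217), (362, 207), (364, 207), (366, 205), (368, 193), (370, 191), (372, 208), (374, 214), (376, 213), (378, 213), (380, 215), (382, 215), (384, 213), (386, 212), (388, 212)]
```

The wall rim is at rows 181–186 and 262–268, exactly as predicted for a seated wall (z = 0.080, centred). Now the lid.

Call:
carry_out --pt "0.073 0.084 0 0 0 0" --pt "0.073 0.084 0 0 0 0" --pt "0.073 0.084 0 0 0 0" --pt "0.073 0.084 0.03 0 0 0" --pt "0 0 0.03 0 0 0" --hand 0.6

```text
time_s: 29.68
tcp_pos: [0.4442, 0.1702, 0.1215]
eef_rot: [180.0, 0.0, -179.8]
contact_force: [-0.0, -0.6, 0.7]
gripper_width: 0.0531
gripper_force: 0.0
```

Call:
carry_out --pt "0 0 0 0 0 0" --pt "0 0 0 0 0 0" --pt "0 0 0 0 0 0"

```text
time_s: 30.05
tcp_pos: [0.4469, 0.1673, 0.122]
eef_rot: [180.0, 0.0, 179.8]
contact_force: [0.2, -0.1, -0.1]
gripper_width: 0.0528
gripper_force: 0.0
```

Run:
```python
from w import *
im,i=wr("w18")
p=proj(i,(.443,.169,.011));k=proj(i,(.443,.169,.036));print(p,k)
h=cv2.cvtColor(im,cv2.COLOR_BGR2HSV).astype(int)
m,s,c=blob((h[...,1]<45)&(h[...,2]>140),*p,62);e,_=circ(m);q=plane(i,*e[0],.011)
f=np.linalg.norm(q-i["eye"])/i["K"][0,0];print(s,e[0],np.array(e[1])*f*1e3,q.round(4))
m,s,c=blob(h[...,2]<60,*k,30);print("knob",s,c,plane(i,*c,.036))
cv2.imwrite("pics/c11.png",cv2.resize(im[150:310,210:420],(788,600),interpolation=cv2.INTER_CUBIC))
```

```text
30.05 [0.4469 0.1673 0.122 ] [1.7999e+02 2.0000e-02 1.7981e+02] [ 0.2 -0.1 -0.1] 0.0528
[318.11264692 227.03451717] [318.30352446 233.81418057]
[ 279  189   77   75 4089] (317.03363037109375, 225.9205780029297) [65.33559209 66.71642778] [0.442  0.1681 0.011 ]
knob [307 220  21  23 388] [317.00773196 231.10051546] [0.44078733 0.16797691 0.036     ]
```

View pics/c11.png

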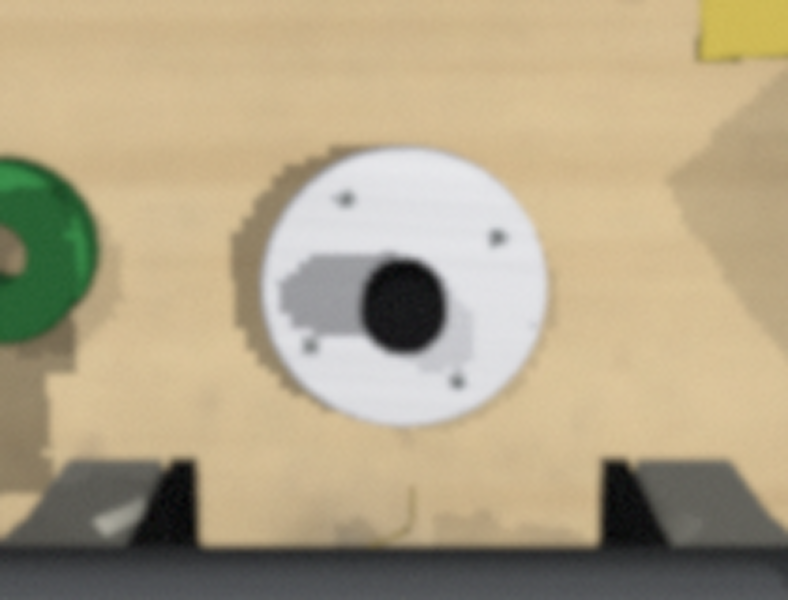

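The lid is centred at (0.442, 0.168), knob up, fingers clear of the green ring.

Call:
carry_out --pt "0.01 0.001 0.08 0 0 0" --pt "0 0 0.08 0 0 0" --pt "0 0 0.05 0 0 0" --pt "0 0 0.02 0 0 0" --pt "0 0 0.008 0 0 0"

```text
time_s: 30.72
tcp_pos: [0.4416, 0.1684, 0.0027]
eef_rot: [-180.0, 0.0, 179.9]
contact_force: [0.9, -0.2, 0.4]
gripper_width: 0.0525
gripper_force: 0.0
```

Call:
carry_out --pt "0 0 0 0 0 0" --pt "0 0 0 0 0 0" --pt "0 0 0 0 0 0" --pt "0 0 0 0 0 0" --pt "0 0 0 0 0 0" --hand 0.0 --squeeze 30

```text
time_s: 31.35
tcp_pos: [0.4413, 0.1686, 0.003]
eef_rot: [180.0, 0.0, 179.9]
contact_force: [-1.2, 0.2, 3.4]
gripper_width: 0.0162
gripper_force: 30.0
```

Call:
carry_out --pt "0 0 -0.01 0 0 0" --pt "0 0 -0.03 0 0 0" --pt "0 0 -0.08 0 0 0" --pt "0 0 -0.1 0 0 0" --pt "0 0 -0.03 0 0 0"

```text
time_s: 31.98
tcp_pos: [0.4424, 0.1694, 0.131]
eef_rot: [179.8, 0.2, 179.9]
contact_force: [0.2, 1.1, -1.8]
gripper_width: 0.016
gripper_force: 30.0
```

Run:
```python
from w import *
im,i=wr("w19");T=r.get_state()["tcp_pos"];h=cv2.cvtColor(im,cv2.COLOR_BGR2HSV).astype(int)
p=proj(i,T+[0,0,.008]);print(p, proj(i,T+[-.033,0,.008]))
print([(y,int(h[y,316,1]),int(h[y,316,2])) for y in range(200,290,4)])
y=int(p[1])-30;print(y,[(x,int(h[y,x,2])) for x in range(216,420,6)])
```

```text
31.975 [0.4424 0.1694 0.131 ] [179.83   0.22 179.94] [ 0.2  1.1 -1.8] 0.016
[316.65827688 283.55784638] [316.6370351 222.2769437]
[(200, 80, 220), (204, 71, 225), (208, 72, 223), (212, 73, 224), (216, 74, 221), (220, 76, 218), (224, 33, 149), (228, 6, 171), (232, 7, 177), (236, 6, 175), (240, 6, 171), (244, 6, 173), (248, 8, 167), (252, 6, 170), (256, 7, 171), (260, 8, 168), (264, 6, 171), (268, 7, 173), (272, 3, 153), (276, 73, 14), (280, 48, 16), (284, 20, 13), (288, 21, 12)]
253 [(216, 155), (222, 155), (228, 218), (234, 224), (240, 222), (246, 222), (252, 222), (258, 224), (264, 164), (270, 165), (276, 167), (282, 168), (288, 165), (294, 166), (300, 167), (306, 169), (312, 168), (318, 168), (324, 169), (330, 169), (336, 167), (342, 170), (348, 171), (354, 169), (360, 187), (366, 234), (372, 227), (378, 225), (384, 225), (390, 227), (396, 227), (402, 227), (408, 227), (414, 224)]
```

Call:
carry_out --pt "-0.0675 -0.0845 0 0 0 0" --pt "-0.0675 -0.0845 0 0 0 0" --pt "-0.0675 -0.0845 0 0 0 0" --pt "-0.0675 -0.0845 0 0 0 0" --pt "0 0 0 0 0 0"

```text
time_s: 32.65
tcp_pos: [0.5768, -0.0037, 0.1261]
eef_rot: [-179.9, -0.1, 179.7]
contact_force: [-1.4, 0.4, -1.0]
gripper_width: 0.0157
gripper_force: 30.0
```

Call:
carry_out --pt "0 0 0 0 0 0" --pt "0 0 0 0 0 0" --pt "0 0 0 0 0 0"

```text
time_s: 33.02
tcp_pos: [0.5756, 0.0002, 0.1279]
eef_rot: [180.0, 0.0, -180.0]
contact_force: [0.4, -0.6, -0.9]
gripper_width: 0.0157
gripper_force: 30.0
```

Call:
carry_out --pt "-0.003 0 0.03 0 0 0" --pt "0 0 0.03 0 0 0" --pt "0 0 0.02 0 0 0" --pt "0 0 0.006 0 0 0" --pt "0 0 0 0 0 0"

```text
time_s: 33.65
tcp_pos: [0.5774, -0.0008, 0.0844]
eef_rot: [-180.0, -0.0, 179.9]
contact_force: [-0.3, -1.3, 0.5]
gripper_width: 0.0157
gripper_force: 30.0
```

Call:
carry_out --pt "0 0 0.003 0 0 0" --pt "0 0 0.003 0 0 0" --pt "0 0 0.003 0 0 0" --pt "0 0 0.002 0 0 0" --pt "0 0 0 0 0 0"

```text
time_s: 34.28
tcp_pos: [0.5774, -0.0007, 0.0791]
eef_rot: [-180.0, -0.0, 179.9]
contact_force: [0.2, 0.3, -1.2]
gripper_width: 0.0157
gripper_force: 30.0
```

Call:
carry_out --pt "0 0 0.002 0 0 0" --pt "0 0 0.001 0 0 0" --pt "0 0 0 0 0 0"

```text
time_s: 34.65
tcp_pos: [0.5775, -0.0007, 0.078]
eef_rot: [180.0, 0.0, 179.9]
contact_force: [-1.0, 0.2, 3.4]
gripper_width: 0.0162
gripper_force: 30.0
```

Call:
carry_out --pt "0 0 0 0 0 0" --pt "0 0 0 0 0 0" --pt "0 0 0 0 0 0" --pt "0 0 0 0 0 0" --pt "0 0 0 0 0 0" --hand 0.6

```text
time_s: 35.28
tcp_pos: [0.5774, -0.0007, 0.0776]
eef_rot: [180.0, -0.0, 179.9]
contact_force: [0.4, 0.2, 0.8]
gripper_width: 0.0517
gripper_force: 0.0
```

Call:
carry_out --pt "0 0 -0.02 0 0 0" --pt "0 0 -0.06 0 0 0" --pt "0 0 -0.1 0 0 0" --pt "0 0 0 0 0 0" --pt "0 0 0 0 0 0"

```text
time_s: 35.9
tcp_pos: [0.5774, -0.0007, 0.1682]
eef_rot: [180.0, 0.0, 179.9]
contact_force: [0.4, -0.6, -0.1]
gripper_width: 0.0526
gripper_force: 0.0
```

Run:
```python
from w import *
im,i=wr("w20")
p=proj(i,(.577,0,.086));print(p)
h=cv2.cvtColor(im,cv2.COLOR_BGR2HSV).astype(int)
for n,q in dict(f=(.544,0,.086),b=(.61,0,.086),l=(.577,-.033,.086),r=(.577,.033,.086),k=(.577,0,.111)).items():print(n,proj(i,q).round(1))
y=int(p[1]);print([(a,int(h[a,int(p[0]),2])) for a in range(y-66,y+62,3)]);print([(a,int(h[y-12,a,2])) for a in range(250,386,3)])
t=r.camera_info("top");a=r.capture("top")[:,:,::-1].copy();u=proj(t,(.576,-.305,.012));print("small",u)
hh=cv2.cvtColor(a,cv2.COLOR_BGR2HSV).astype(int);m,s,c=blob(hh[...,2]<80,*u,14)
hh=cv2.cvtColor(cv2.imread("pics/top0.png"),cv2.COLOR_BGR2HSV).astype(int);m,s0,c0=blob(hh[...,2]<80,*u,14);print(c,c0)
```

```text
35.9 [ 0.5774 -0.0007  0.1682] [1.7997e+02 5.0000e-02 1.7991e+02] [ 0.4 -0.6 -0.1] 0.0526
[316.99172649 239.30101687]
f [317.  197.3]
b [317.  278.8]
l [275.  239.4]
r [359.  239.2]
k [317.1 248.1]
[(173, 162), (176, 229), (179, 233), (182, 236), (185, 235), (188, 199), (191, 117), (194, 138), (197, 216), (200, 208), (203, 238), (206, 241), (209, 238), (212, 237), (215, 236), (218, 235), (221, 236), (224, 234), (227, 238), (230, 233), (233, 87), (236, 19), (239, 20), (242, 29), (245, 27), (248, 30), (251, 25), (254, 30), (257, 27), (260, 45), (263, 215), (266, 234), (269, 234), (272, 234), (275, 231), (278, 232), (281, 152), (284, 96), (287, 126), (290, 94), (293, 97), (296, 68), (299, 50)]
[(250, 141), (253, 137), (256, 134), (259, 153), (262, 154), (265, 149), (268, 143), (271, 165), (274, 167), (277, 200), (280, 234), (283, 236), (286, 235), (289, 236), (292, 235), (295, 236), (298, 237), (301, 237), (304, 237), (307, 237), (310, 238), (313, 238), (316, 238), (319, 238), (322, 238), (325, 238), (328, 238), (331, 237), (334, 238), (337, 237), (340, 226), (343, 143), (346, 210), (349, 236), (352, 236), (355, 226), (358, 217), (361, 222), (364, 224), (367, 199), (370, 219), (373, 224), (376, 222), (379, 222), (382, 223), (385, 223)]
small [471.99674039 206.89229526]
[470.8556701  207.22680412] [471.32432432 207.27027027]
```

The lid sits level on the rim at the predicted seated height (plate rows about 200–280). The small disc hasn't moved and the arm is clear, so I'm handing in.

```bash
python3 -c "
from plant import r
print(r.close_job())"
```

```text
the job is handed in; nothing more can be done
None
```

The cavity is built in the order asked: tube, large disc, wall, then lid knob up. The wrist camera showed each part seated and centred, the small disc did not move, and I handed the job in at about 36 s; no verdict was returned.

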